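Refit the retaining ring of a tube carousel with circlip pliers

ROBOT

A 7-joint arm with a two-finger parallel gripper is mounted at the origin on the work surface. World frame = base frame: x ahead of the robot, y to its left, z up, the work surface at z = 0. Lengths are in mm, angles in rad, forces in N, time in s.
With the tool pointing down it reaches from about 350 to 775 mm from the base axis. Payload 3.1 kg.
Tool frame: the origin (TCP) lies between the finger pads; the fingertips stand 19 mm ahead of it and the grasp point (between the pads) is the TCP; z points along the fingers, y is the direction in which the jaws open and shut (so a half turn about z gives the same grasp; the last joint's range is limited). The gripper opens to 85 mm and grips with 20 to 120 N. Pads are 22 mm wide; open, the fingers measure 114 mm over their backs; the gripper's body (76 mm by 85 mm) begins 54 mm behind the grasp point. The pads swing forward as they close: fully open they stand 13 mm farther back than shut.
Start: joints at [-1.158, 0.311, 0.014, 1.512, -0.004, 1.319, -0.027], TCP at [241.582, 494.121, 250.304] pointing down, gripper open.
Joint ranges: [-2.7, 2.7], [-0.3, 1.91], [-1.27, 1.3], [0.12, 2.57], [-1.44, 4.58], [0.2, 2.03], [-3.05, 3.05]. Speed limits (rad/s): [2.79, 2.79, 3.14, 3.14, 3.14, 3.14, 3.14].

INTERFACE

Orientations are given as a rotation vector (axis times angle).
In Python, from plant import r, snapshot, camera_info, job gives the robot as it stands.
- The arm moves only by the tool servo_tool, never from a script. Its argument "deltas" is a list of rows, each an object of numbers: "x", "y", "z": the shift along the tool's x, y, z each as a share of 0.3 m, from -1 to 1; "rx", "ry", "rz": the turn, a rotation vector about the tool's x, y, z each as a share of pi/2 rad, from -1 to 1; "jaw": the opening, from -1 (shut) to 1 (fully open), so that 0 is half open. A call has 1 to 20 rows; each row is the pose to reach, as a shift and turn from the pose commanded when the call began, along the tool's axes at that moment; what a row does not reach only later rows make up. A row lasts 1/10 s, in which the tool goes at most 50 mm and 8.59 degrees, less where a joint would pass 70% of its speed; a pose out of reach is approached as far as the arm can. A call with a number of a shift or a turn outside -1 to 1 is refused whole. A call with a gripper value outside its range is refused whole. The fingers move at their own pace and stop on an object; "grip_force" is the grip in N (left out, the last holds). Time passes only in rows, so rows that repeat a pose let the fingers close. It gives the time, the measured TCP pose, the force and the opening at its end, in the units of the state.
- r.get_obs(): the state, without advancing time (a new reading comes with each control period).
- snapshot(name): name is "scene" or "top" or "wrist"; returns the picture (480x640x3 uint8, blue, green, red); there is no depth.
- camera_info(name): a dict with "mtx" (3x3 intrinsics, pixels), "extrinsics" (4x4, takes a point from camera to world coordinates). Camera axes: x right, y up, looking along -z (the intrinsics and any distortion apply to the point x, -y, -z); pixel columns grow to the right and rows downward; lengths in mm; the calibration is good to about 2 mm. A picture is of the moment at which its call begins: read the wrist's pose just before it. camera_info takes no time and is no camera call; for the wrist camera it gives the pose at the moment of the call.
- job.hand_in(): hands the job in, once; it reports no verdict.
The state is a dict: "clock": time; "joints": joint angles; "dq": joint speeds; "joint_torque": joint torques, N m; "ee_pos": TCP position; "tool_rot": TCP orientation; "contact_force": force on the tool from outside, world axes, zero at the start; "moment": the same for the moment, N m; "finger_gap": opening from 0.0 (shut) to 1.0 (fully open).
Only numpy, scipy, OpenCV 4.12 (cv2) and the standard library are available. Lean on these libraries where they do the work, as an engineer would, in place of code of your own. Each camera call takes 0.05 s, during which the arm holds its last target.

TASK

The tube rotor is back on its spindle and the retaining ring lies loose on the spindle's shoulder: take the circlip pliers from their block, put their tips into the ring's eyes, spread the ring no further than it takes to pass the shoulder, and lower it onto the rotor's hub so that it closes fully into the groove. Work gently, without pressing hard, touch the ring only with the pliers, then stand the pliers back in their slot and leave everything else where it is.

Things in the scene. Friction and masses are not known exactly. Their poses are not given: they have to be found in the camera images.
- circlip: External snap ring of dark steel, lying level and loose on the spindle's shoulder, around its nose: 4 mm thick, bore 46 mm, about 60 mm over the band, split, an eye each side of the gap. Origin: centre of its underside; z up, -x towards the gap and eyes, +x its back. Only the arms give, not the back: spread, it goes past the shoulder when held 2.5 to 5 mm off the spindle's axis towards its back.
- eye_l (a point): Centre of the eye on the ring's +y side, at the lug's upper face, open from above. Eye: a through hole 7 mm wide in a lug 13 mm wide, 4 mm thick. At rest it lies at x -28, y +13 mm of the ring; the two eyes are 26 mm apart. Press down on the lugs with 10 N at the most.
- eye_r (a point): The same for the eye on the ring's -y side.
- ring_arm_l (a joint): How far the ring's +y arm is sprung open, rad; 0 at rest, and it springs back by itself. It turns about a point near the back, 51 mm from the eye (0.1 rad moves the eye 5 mm outward). About 0.18 rad on both arms lets the ring pass the shoulder, 0.20 to 0.26 gives room; beyond 0.34 it takes a permanent set and is scrap. An arm held at 0.22 pulls with about 6 N at its eye.
- ring_arm_r (a joint): The same for the -y arm.
- pliers: External circlip pliers, about 0.2 kg, standing tips down in the block's slot, 168 mm tall. Origin: pivot, 75 mm above the tips' ends. z up along them, y from handle to handle. Black handles, 14 mm wide, from 37 to 93 mm above the pivot, bowed: 58 mm over both at rest, grip 65 mm above the pivot. Squeezing the handles spreads the tips; a spring opens them again (about 10 N at the first touch).
- tip_l (a point): Centre of the flat shoulder of the +y nose, 70 mm below the pivot; a round-ended 3 mm pin stands 5 mm further down from it. The pin enters the eye, the shoulder bears on the lug. At rest the two pins are 19 mm apart. While the ring is held spread it hangs on the two pins.
- tip_r (a point): The same for the -y nose.
- lever_l (a joint): Turn of one handle about the pivot, rad, 0 at rest; the other mirrors it. Gap over the handles at the grip and effect: 50 mm, 0.05 rad: pins as far apart as the resting eyes; then with the pins in the eyes 44 mm: ring arms at 0.05, 36: 0.10, 28: 0.16, 24: 0.20, 22: 0.23, 17: about 0.30 rad. Gripping force 9 N at 50 mm, 27 N at 22 mm. Below about 9 N (over 51 mm) the pliers slip out of the hand.
- hub_face (a point): On the spindle's axis at the level of the rotor hub's round upper face (60 mm across, z up). Next above it: the groove, 6 mm wide, 45 mm diameter; then the shoulder, 50 mm diameter, 4 mm thick; then a nose, 45 mm diameter, 9 mm tall, that the ring lies around. A seated ring lies on the hub face inside the groove, its arms back at 0.
- shoulder (a point): On the spindle's axis at the top of the shoulder, where the ring lies at the start, 10 mm above hub_face. The spindle stands in the middle of a round tube carousel, 204 mm across, whose upper disc lies 27 mm lower.
- slot (a point): Centre of the slot's mouth on top of the grey tool block (66 x 96 x 70 mm). Slot 14 mm wide (24 mm at the mouth, sloped), 44 mm long along the block's y, 58 mm deep. Pliers home: tips on the slot's floor, pivot 17 mm above this point, free play a few mm.
- rack_yellow: bystander: yellow rack of capped tubes, 74 x 118 mm, 90 mm tall; origin under its centre
- rack_red: bystander: small red rack of tubes, 52 x 96 mm, 90 mm tall; origin under its centre
- reagent_bottle: bystander: amber bottle, 42 mm across, 100 mm tall; origin under its centre
- parts_dish: bystander: round steel dish, 58 mm across, 14 mm tall, two small parts in it; origin under its centre
- screwdriver: bystander: screwdriver, 170 mm, lying flat
- wipe_can: bystander: white can, 70 mm across, 130 mm tall; origin under its centre
- tip_box: bystander: clear box, 85 x 120 x 55 mm; origin under its centre
There are look-alikes about, which are no part of the job. Leave any orange look-alike of the part that bears slot alone.

How it is judged:
By the outcome, as a careful person would: the job done as asked, in the order asked, and still so for the second after the job is handed in, with the robot touching nothing.
It also fails if it takes over 67 s, if anything falls off the work surface, if the arm or the gripper's body presses on something with over 40 N, if the wrist force passes 120 N, or if a joint passes its speed limit or range.

## Working session

There is one attempt and no reset: what is moved stays moved. The work goes in short steps, Python scripts to look and compute and a tool call to move; the robot and the scene stay as the last step left them, time stands still between calls to the robot, and variables do not carry over. Pictures are saved under pics/ and viewed, and the job is handed in when it is done.

Besides the shell and the picture viewer there is one more tool, called in YAML: its name, and indented under it one key for each argument. servo_tool: Moves the arm, as the interface text tells. Its arguments: {"type":"object","properties":{"deltas":{"type":"array","items":{"type":"object","properties":{"x":{"type":"number"},"y":{"type":"number"},"z":{"type":"number"},"rx":{"type":"number"},"ry":{"type":"number"},"rz":{"type":"number"},"jaw":{"type":"number"}}}},"grip_force":{"type":"number"}},"required":["deltas"]}

```bash
ls; mkdir -p pics; python3 - <<'E'
from plant import r, snapshot, camera_info, job
import cv2, numpy as np
np.set_printoptions(precision=3,suppress=True)
print(r.get_obs())
for n in ["scene","top","wrist"]:
    c=camera_info(n); print(n,c)
    cv2.imwrite(f"pics/{n}0.png",snapshot(n))
print(r.get_obs()["clock"])
E
```

```text
pics
{'clock': 0.0, 'joints': array([-1.158,  0.312,  0.014,  1.513, -0.004,  1.319, -0.027]), 'dq': array([-0.   ,  0.   ,  0.001,  0.   , -0.   , -0.   ,  0.001]), 'joint_torque': array([ -0.   , -37.991,   0.146, -23.059,   0.012,   0.014,  -0.   ]), 'ee_pos': array([241.283, 493.475, 249.191]), 'tool_rot': array([-0.708, -3.06 ,  0.004]), 'contact_force': array([ 0.48 ,  1.15 , -0.702]), 'moment': array([ 0.054, -0.041, -0.043]), 'finger_gap': 1.002740812649258}
scene {'mtx': array([[434.098,   0.   , 324.319],
       [  0.   , 434.098, 239.91 ],
       [  0.   ,   0.   ,   1.   ]]), 'extrinsics': array([[  -0.222,   -0.541,    0.811, 1324.194],
       [   0.975,   -0.139,    0.174,  169.525],
       [   0.018,    0.829,    0.559,  594.828],
       [   0.   ,    0.   ,    0.   ,    1.   ]])}
top {'mtx': array([[475.906,   0.   , 319.551],
       [  0.   , 475.906, 232.436],
       [  0.   ,   0.   ,   1.   ]]), 'extrinsics': array([[   0.026,    0.98 ,   -0.198,  376.566],
       [  -1.   ,    0.028,    0.01 ,   -6.969],
       [   0.015,    0.197,    0.98 , 1100.606],
       [   0.   ,    0.   ,    0.   ,    1.   ]])}
wrist {'mtx': array([[343.894,   0.   , 326.073],
       [  0.   , 343.894, 241.498],
       [  0.   ,   0.   ,   1.   ]]), 'extrinsics': array([[  0.44 ,  -0.867,  -0.235, 181.419],
       [  0.898,   0.424,   0.117, 522.324],
       [ -0.002,  -0.263,   0.965, 373.365],
       [  0.   ,   0.   ,   0.   ,   1.   ]])}
0.15
```

View pics/scene0.png

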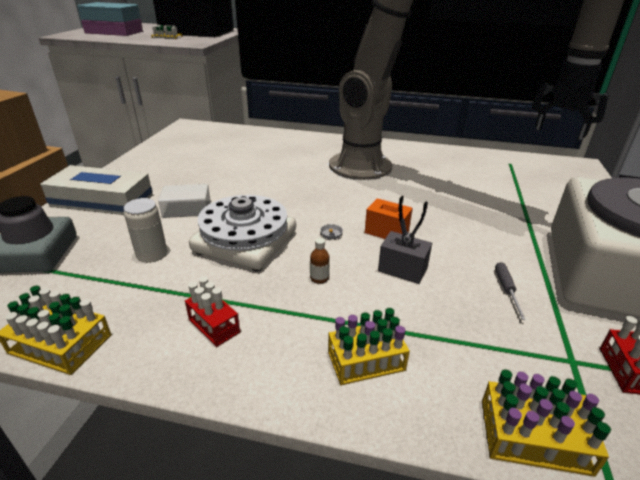

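View pics/top0.png

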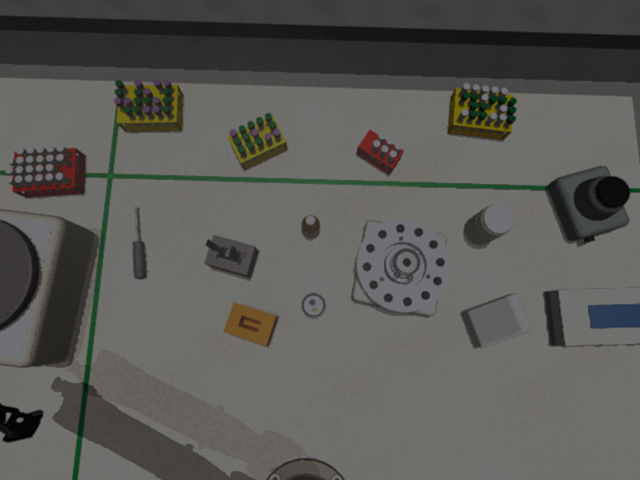

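View pics/wrist0.png

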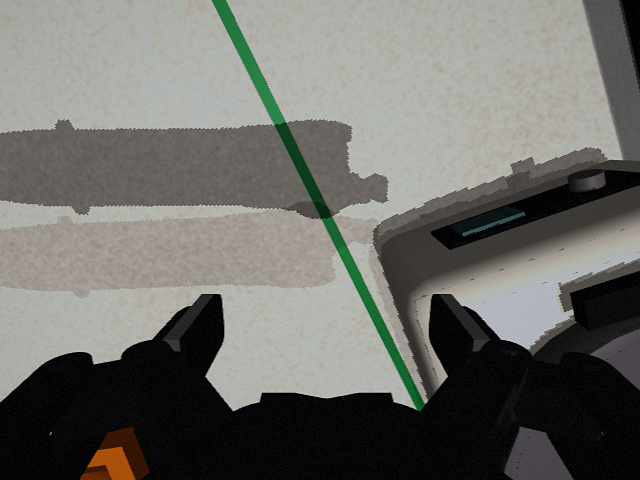

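Scene view: grey block with the pliers at (405,258), orange look-alike block at (388,219), carousel and spindle at (242,208). Top view: grey block at (232,256), orange block at (250,324), spindle and ring at (405,264). The other dark or ring-like items are the steel dish at (313,305), the screwdriver at (138,250), and the dark device at (600,195). I choose the grey block with the black handles and the ring at (405,264), and will check both in crops.

```bash
cat > h.py <<'E'
import numpy as np, cv2
from scipy.spatial.transform import Rotation as R
np.set_printoptions(precision=2,suppress=True)
def ray(c,u,v):
    K=c["mtx"];E=c["extrinsics"]
    d=np.array([(u-K[0,2])/K[0,0],-(v-K[1,2])/K[1,1],-1.0])
    return E[:3,3],E[:3,:3]@d
def onz(c,u,v,z):
    o,d=ray(c,u,v); return o+d*(z-o[2])/d[2]
def proj(c,p):
    K=c["mtx"];E=c["extrinsics"]
    q=E[:3,:3].T@(np.asarray(p,float)-E[:3,3])
    return np.array([K[0,0]*q[0]/-q[2]+K[0,2],K[1,1]*-q[1]/-q[2]+K[1,2]])
def tri(obs):
    A=np.zeros((3,3));b=np.zeros(3)
    for c,u,v in obs:
        o,d=ray(c,u,v);d=d/np.linalg.norm(d);P=np.eye(3)-np.outer(d,d);A+=P;b+=P@o
    p=np.linalg.solve(A,b)
    res=[np.linalg.norm((np.eye(3)-np.outer(d:=ray(c,u,v)[1]/np.linalg.norm(ray(c,u,v)[1]),d))@(p-c["extrinsics"][:3,3])) for c,u,v in obs]
    return p,res
def crop(im,u0,v0,u1,v1,s,name):
    cv2.imwrite("pics/"+name,cv2.resize(im[v0:v1,u0:u1],None,fx=s,fy=s,interpolation=cv2.INTER_CUBIC))
E
python3 - <<'E'
from h import *
t=cv2.imread("pics/top0.png");s=cv2.imread("pics/scene0.png")
t=np.clip(t*1.6,0,255).astype(np.uint8)
crop(t,190,220,320,300,6,"tc1.png");crop(t,345,210,465,320,5,"tc2.png")
crop(s,360,180,450,290,5,"sc1.png");crop(s,180,170,310,270,6,"sc2.png")
from plant import camera_info
c=camera_info("top")
print("block top",onz(c,233,256,70),"spindle",onz(c,407,263,70),"pl",onz(c,222,249,150))
E
```

```text
block top [526.49 169.95  70.  ] spindle [ 521.63 -210.41   70.  ] pl [528.48 179.21 150.  ]
```

View pics/tc1.png

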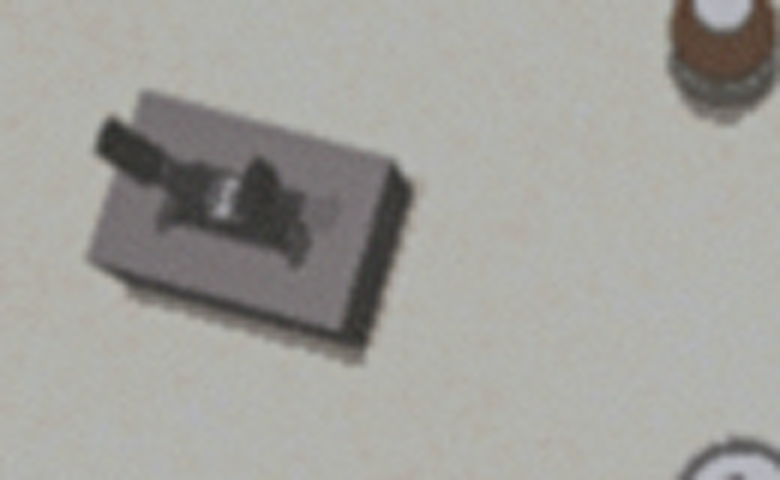

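View pics/tc2.png

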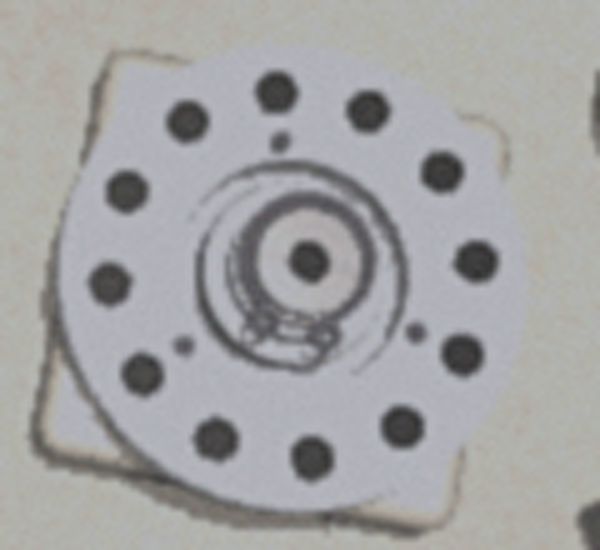

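View pics/sc1.png

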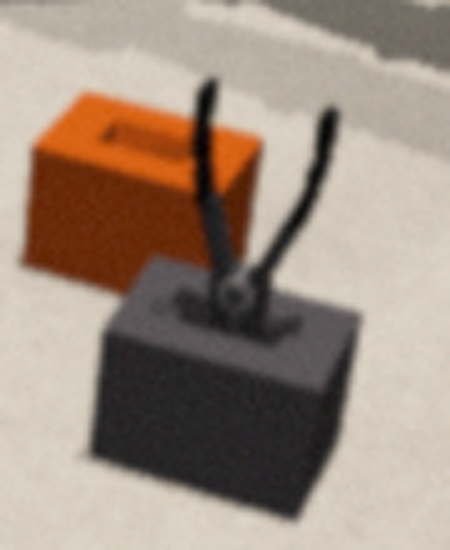

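View pics/sc2.png

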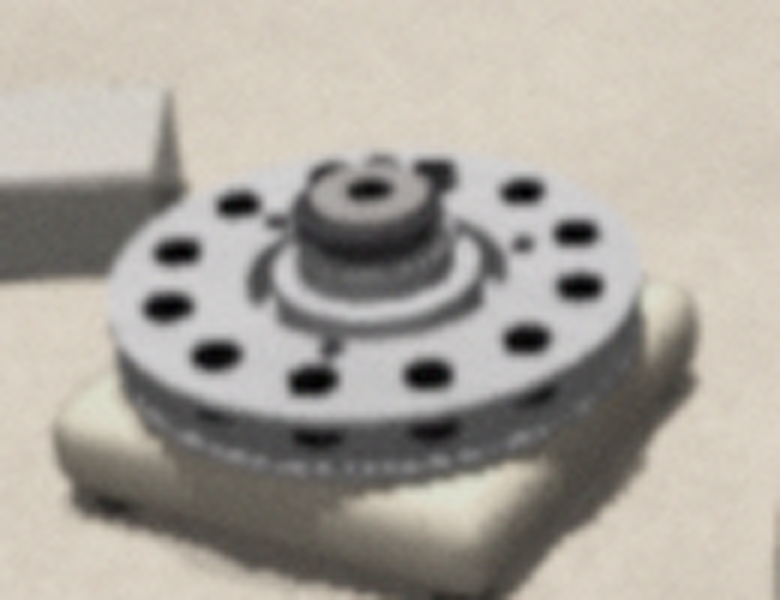

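Crops confirm it: the pliers stand in the grey block, and the dark ring lies round the spindle nose with its eyes toward the robot (top crop, about (258,328) and (327,335)). Next I compute poses.

```bash
python3 - <<'E'
from h import *
from plant import camera_info
t=camera_info("top");s=camera_info("scene")
P=[onz(t,190+u/6,220+v/6,70) for u,v in [(140,92),(393,160),(343,332),(90,262)]]
for p in P: print(p)
P=np.array(P);print("c",P.mean(0),"sides",np.linalg.norm(P[1]-P[0]),np.linalg.norm(P[2]-P[1]))
d=(P[1]-P[0]+P[2]-P[3]);print("yaw of y axis",np.degrees(np.arctan2(d[1],d[0])))
PS=[onz(s,360+u/5,180+v/5,70) for u,v in [(155,255),(362,316),(318,388),(105,330)]];PS=np.array(PS)
print(PS,PS.mean(0),np.linalg.norm(PS[1]-PS[0]),np.linalg.norm(PS[2]-PS[1]))
d=(PS[1]-PS[0]+PS[2]-PS[3]);print(np.degrees(np.arctan2(d[1],d[0])))
print("L",tri([(s,360+208/5,180+85/5),(t,190+108/6,220+135/6)]))
print("R",tri([(s,360+330/5,180+112/5),(t,190+262/6,220+168/6)]))
# spindle nose top centre
print("spindle",tri([(s,180+370/6,170+190/6),(t,345+310/5,210+262/5)]))
print("disc c", tri([(s,180+375/6,170+290/6),(t,345+290/5,210+277/5)]))
E
```

```text
[571.13 215.88  70.  ]
[548.49 122.06  70.  ]
[485.13 136.78  70.  ]
[508.   229.56  70.  ]
c [528.19 176.07  70.  ] sides 96.50719627389228 65.05124602184878
yaw of y axis -103.7052984851813
[[489.93 143.36  70.  ]
 [516.48 235.13  70.  ]
 [574.81 218.48  70.  ]
 [554.67 128.36  70.  ]] [533.98 181.33  70.  ] 95.53288521520979 60.65743570268977
75.6032455223285
L (array([536.23, 178.1 , 187.91]), [np.float64(21.23948830733506), np.float64(21.239488307334987)])
R (array([527.96, 180.25, 167.56]), [np.float64(27.006108317728295), np.float64(27.00610831772838)])
spindle (array([ 516.43, -200.27,  111.28]), [np.float64(2.059294522398801), np.float64(2.0592945223987917)])
disc c (array([ 516.27, -201.3 ,   66.46]), [np.float64(0.9846137071689728), np.float64(0.9846137071689074)])
```

```bash
python3 - <<'E'
from h import *
from plant import camera_info
t=camera_info("top");s=camera_info("scene")
a=tri([(s,360+208/5,180+85/5),(t,190+262/6,220+168/6)]);b=tri([(s,360+330/5,180+112/5),(t,190+108/6,220+135/6)])
print(a,b,(a[0]+b[0])/2,np.linalg.norm(a[0]-b[0]))
d=b[0]-a[0];print(np.degrees(np.arctan2(d[1],d[0])))
# eyes at z 106
for u,v in [(258,328),(327,335)]: print(onz(t,345+u/5,210+v/5,106))
c=onz(t,345+310/5,210+262/5,111);print(c)
E
```

```text
(array([526.63, 154.31, 176.71]), [np.float64(2.9830774267246314), np.float64(2.9830774267246243)]) (array([536.34, 204.42, 176.45]), [np.float64(2.06590727299234), np.float64(2.0659072729923507)]) [531.49 179.37 176.58] 51.04068923122853
79.02665181249154
[ 489.31 -181.13  106.  ]
[ 487.15 -210.14  106.  ]
[ 517.13 -202.33  111.  ]
```

```bash
cat >> h.py <<'E'
def go(o,p,yaw=None,Rt=None):
    "tool delta shares to reach p with tool z down and tool y at yaw deg (world)"
    R0=R.from_rotvec(o["tool_rot"]).as_matrix()
    d=R0.T@(np.asarray(p,float)-o["ee_pos"])
    if yaw is not None:
        a=np.radians(yaw);y=np.array([np.cos(a),np.sin(a),0]);z=np.array([0,0,-1.]);x=np.cross(y,z)
        Rt=np.stack([x,y,z],1)
    rv=R.from_matrix(R0.T@Rt).as_rotvec() if Rt is not None else np.zeros(3)
    f=d/300;g=rv/(np.pi/2)
    yy=R0[:,1];print("xyz %.4f %.4f %.4f  r %.4f %.4f %.4f"%(*f,*g),"mm",d,"deg",np.degrees(rv),"yawnow %.2f"%np.degrees(np.arctan2(yy[1],yy[0])),"tilt z",R0[:,2])
E
python3 - <<'E'
from h import *
from plant import r
o=r.get_obs();print(o["ee_pos"],o["tool_rot"])
go(o,[531,179,250],78)
E
```

```text
[241.36 493.64 249.47] [-0.71 -3.06  0.  ]
xyz -1.3280 -0.5182 -0.0007  r -0.0012 -0.0001 -0.1561 mm [-398.4  -155.46   -0.21] deg [ -0.1   -0.01 -14.05] yawnow 63.95 tilt z [-0. -0. -1.]
```

servo_tool:
  deltas:
    - {"x": -0.16,"y": -0.06,"z": 0,"rz": -0.04}
    - {"x": -0.32,"y": -0.12,"rz": -0.08}
    - {"x": -0.48,"y": -0.19,"rz": -0.12}
    - {"x": -0.64,"y": -0.25,"rz": -0.156}
    - {"x": -0.8,"y": -0.31,"rz": -0.156}
    - {"x": -0.9,"y": -0.35,"rz": -0.156}
    - {"x": -0.9,"y": -0.35,"rz": -0.156}

```text
schema error: expected keys x, y, z, rx, ry, rz, jaw
```

```bash
python3 - <<'E'
from h import *
from plant import r
o=r.get_obs();print(o["ee_pos"],o["tool_rot"],o["clock"])
go(o,[531,179,250],78)
E
```

```text
[241.36 493.64 249.47] [-0.71 -3.06  0.  ] 0.15
xyz -1.3280 -0.5182 -0.0007  r -0.0012 -0.0001 -0.1561 mm [-398.4  -155.46   -0.21] deg [ -0.1   -0.01 -14.05] yawnow 63.95 tilt z [-0. -0. -1.]
```

servo_tool:
  deltas:
    - {"x": -0.16,"y": -0.06,"z": 0,"rx": 0,"ry": 0,"rz": -0.04,"jaw": 1}
    - {"x": -0.32,"y": -0.12,"z": 0,"rx": 0,"ry": 0,"rz": -0.08,"jaw": 1}
    - {"x": -0.48,"y": -0.19,"z": 0,"rx": 0,"ry": 0,"rz": -0.12,"jaw": 1}
    - {"x": -0.64,"y": -0.25,"z": 0,"rx": 0,"ry": 0,"rz": -0.156,"jaw": 1}
    - {"x": -0.8,"y": -0.31,"z": 0,"rx": 0,"ry": 0,"rz": -0.156,"jaw": 1}
    - {"x": -0.9,"y": -0.35,"z": 0,"rx": 0,"ry": 0,"rz": -0.156,"jaw": 1}

```text
clock: 0.75
ee_pos: [440.0, 277.9, 250.2]
tool_rot: [0.334, 3.123, -0.002]
contact_force: [0.6, 0.5, -0.2]
finger_gap: 0.996
```

```bash
python3 - <<'E'
from h import *
from plant import r
o=r.get_obs();print(o["ee_pos"],o["tool_rot"],o["clock"])
go(o,[531,179,250],78)
E
```

```text
[440.   277.89 250.18] [ 0.33  3.12 -0.  ] 0.75
xyz -0.3661 -0.2581 0.0012  r -0.0006 0.0005 -0.0021 mm [-109.83  -77.44    0.35] deg [-0.06  0.05 -0.19] yawnow 77.81 tilt z [ 0. -0. -1.]
```

servo_tool:
  deltas:
    - {"x": -0.12,"y": -0.09,"z": 0,"rx": 0,"ry": 0,"rz": 0,"jaw": 1}
    - {"x": -0.24,"y": -0.17,"z": 0,"rx": 0,"ry": 0,"rz": 0,"jaw": 1}
    - {"x": -0.366,"y": -0.258,"z": 0,"rx": 0,"ry": 0,"rz": 0,"jaw": 1}
    - {"x": -0.366,"y": -0.258,"z": 0,"rx": 0,"ry": 0,"rz": 0,"jaw": 1}
    - {"x": -0.366,"y": -0.258,"z": 0,"rx": 0,"ry": 0,"rz": 0,"jaw": 1}

```text
clock: 1.25
ee_pos: [529.8, 180.9, 249.7]
tool_rot: [-0.335, -3.123, 0.001]
contact_force: [-1.0, 0.7, -0.4]
finger_gap: 0.995
```

```bash
python3 - <<'E'
from h import *
from plant import r,snapshot,camera_info
import pickle
o=r.get_obs();print(o["ee_pos"],o["tool_rot"],o["clock"],o["contact_force"])
c=camera_info("wrist");im=snapshot("wrist");cv2.imwrite("pics/w1.png",im);pickle.dump((o,c),open("w1.pkl","wb"))
E
```

```text
[529.8  180.93 249.7 ] [-0.33 -3.12  0.  ] 1.25 [-0.97  0.73 -0.44]
```

View pics/w1.png

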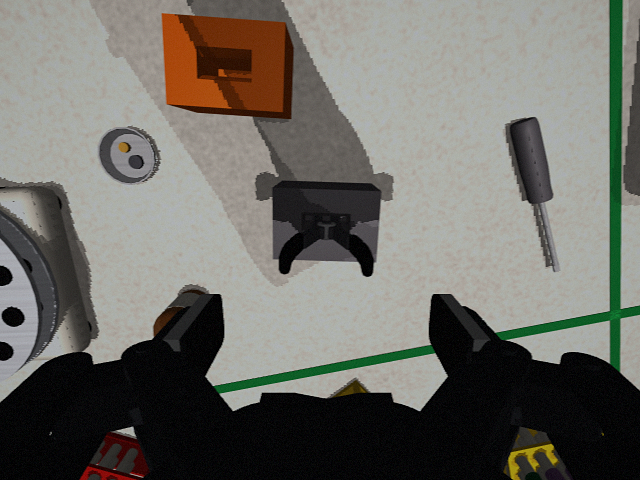

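```bash
python3 - <<'E'
from h import *
im=cv2.imread("pics/w1.png");im=np.clip(im*2.2,0,255).astype(np.uint8)
crop(im,260,165,400,285,5,"w1c.png")
E
```

```text
(no output)
```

View pics/w1c.png

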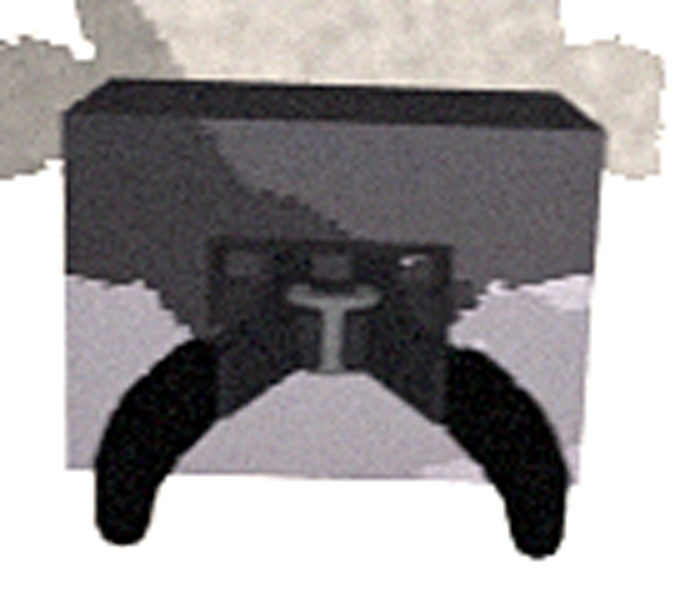

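```bash
python3 - <<'E'
from h import *
import pickle
o,c=pickle.load(open("w1.pkl","rb"))
f=lambda u,v:(260+u/5,165+v/5)
P=np.array([onz(c,*f(u,v),70) for u,v in [(65,113),(604,130),(578,485),(65,468)]])
print(P,P.mean(0),[np.linalg.norm(P[i]-P[i-1]) for i in range(4)])
d=P[1]-P[0]+P[2]-P[3];print("yaw",np.degrees(np.arctan2(d[1],d[0])))
S=np.array([onz(c,*f(u,v),70) for u,v in [(207,238),(450,245),(446,422),(218,418)]])
print("slot",S,S.mean(0),[np.linalg.norm(S[i]-S[i-1]) for i in range(4)])
for z in (174,178):
  A=onz(c,*f(123,525),z);B=onz(c,*f(538,540),z);print(A,B,(A+B)/2,np.linalg.norm(A-B),np.degrees(np.arctan2(*(B-A)[[1,0]])))
print(proj(c,[531,179,87]))
E
```

```text
[[487.47 141.64  70.  ]
 [510.55 233.61  70.  ]
 [574.42 217.55  70.  ]
 [550.89 125.1   70.  ]] [530.83 179.47  70.  ] [np.float64(65.54547329243518), np.float64(94.825999678682), np.float64(65.8642864125574), np.float64(95.39509803678837)]
yaw 75.81520287104203
slot [[514.42 160.86  70.  ]
 [524.92 203.11  70.  ]
 [557.21 195.94  70.  ]
 [547.52 155.07  70.  ]] [536.02 178.75  70.  ] [np.float64(33.60675938553279), np.float64(43.53967238875159), np.float64(33.07332413007242), np.float64(42.00058924069352)]
[530.05 153.96 174.  ] [542.86 203.55 174.  ] [536.45 178.76 174.  ] 51.22261721898001 75.51930396646806
[528.74 154.77 178.  ] [541.29 203.37 178.  ] [535.01 179.07 178.  ] 50.19717755734126 75.5193039664681
[325.1  230.41]
```

```bash
python3 - <<'E'
from h import *
from plant import r
o=r.get_obs();go(o,[532.5,179.3,152],76)
E
```

```text
xyz -0.0149 -0.0093 0.3258  r 0.0001 -0.0010 0.0218 mm [-4.46 -2.8  97.75] deg [ 0.01 -0.09  1.96] yawnow 77.96 tilt z [-0.  0. -1.]
```

servo_tool:
  deltas:
    - {"x": -0.015,"y": -0.009,"z": 0.08,"rx": 0,"ry": 0,"rz": 0.022,"jaw": 1}
    - {"x": -0.015,"y": -0.009,"z": 0.2,"rx": 0,"ry": 0,"rz": 0.022,"jaw": 1}
    - {"x": -0.015,"y": -0.009,"z": 0.29,"rx": 0,"ry": 0,"rz": 0.022,"jaw": 1}
    - {"x": -0.015,"y": -0.009,"z": 0.325,"rx": 0,"ry": 0,"rz": 0.022,"jaw": 1}
    - {"x": -0.015,"y": -0.009,"z": 0.325,"rx": 0,"ry": 0,"rz": 0.022,"jaw": 1}

```text
clock: 1.8
ee_pos: [531.2, 180.3, 151.3]
tool_rot: [-0.378, -3.115, 0.002]
contact_force: [0.2, 0.2, 0.3]
finger_gap: 0.995
```

```bash
python3 - <<'E'
from h import *
from plant import r,snapshot,camera_info
import pickle
o=r.get_obs();print(o["ee_pos"],o["tool_rot"],o["clock"],o["contact_force"])
im=snapshot("wrist");im=np.clip(im*2.2,0,255).astype(np.uint8);cv2.imwrite("pics/w2.png",im)
crop(snapshot("scene"),340,120,480,290,5,"s2.png")
E
```

```text
[531.16 180.33 151.27] [-0.38 -3.11  0.  ] 1.8 [0.18 0.24 0.32]
```

View pics/w2.png

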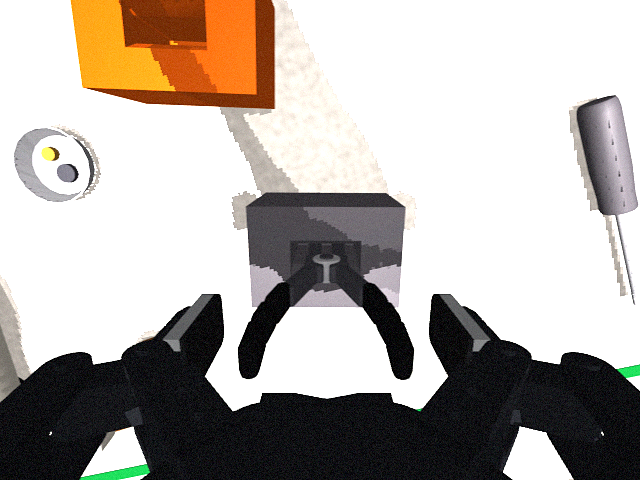

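View pics/s2.png

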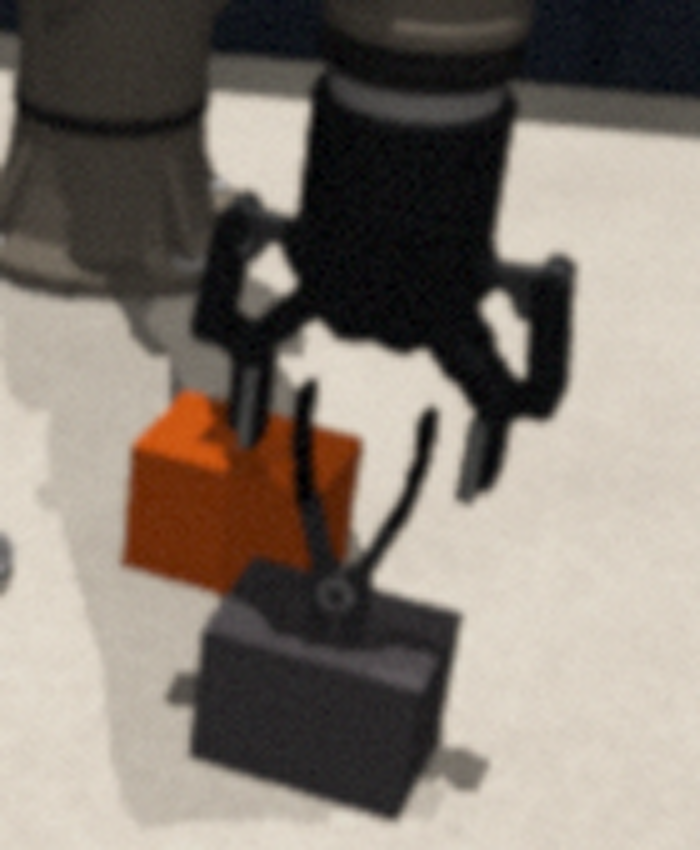

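```bash
python3 - <<'E'
from h import *
from plant import r,camera_info
c=camera_info("wrist");o=r.get_obs();print(o["ee_pos"],proj(c,o["ee_pos"]))
for z in (176,179): print((onz(c,247,368,z)+onz(c,403,370,z))/2,np.linalg.norm(onz(c,247,368,z)-onz(c,403,370,z)))
# mid handle pixels near bend
for z in (140,150,160):print(z,(onz(c,262,315,z)+onz(c,385,315,z))/2,np.linalg.norm(onz(c,262,315,z)-onz(c,385,315,z)))
print(onz(c,326,262,90))
E
```

```text
[533.61 180.23 154.04] [327.84 320.69]
[539.64 177.62 176.  ] 53.41923525841401
[537.55 178.14 179.  ] 51.84815326300468
140 [537.81 177.33 140.  ] 54.369121748274885
150 [532.79 178.64 150.  ] 50.42946373368698
160 [527.78 179.95 160.  ] 46.489805719099095
[530.6  180.34  90.  ]
```

servo_tool:
  deltas:
    - {"x": 0,"y": 0,"z": 0,"rx": 0,"ry": 0,"rz": 0,"jaw": 0.5}
    - {"x": 0,"y": 0,"z": 0,"rx": 0,"ry": 0,"rz": 0,"jaw": 0.3}
    - {"x": 0,"y": 0,"z": 0,"rx": 0,"ry": 0,"rz": 0,"jaw": 0.16}
    - {"x": 0,"y": 0,"z": 0,"rx": 0,"ry": 0,"rz": 0,"jaw": 0.16}
    - {"x": 0,"y": 0,"z": 0,"rx": 0,"ry": 0,"rz": 0,"jaw": 0.16}
    - {"x": 0,"y": 0,"z": 0,"rx": 0,"ry": 0,"rz": 0,"jaw": 0.16}
  grip_force: 30

```text
clock: 2.5
ee_pos: [535.7, 179.5, 156.3]
tool_rot: [0.382, 3.112, 0.005]
contact_force: [0.1, -0.2, 8.2]
finger_gap: 0.586
```

```bash
python3 - <<'E'
from h import *
from plant import r,snapshot,camera_info
o=r.get_obs();print(o["ee_pos"],o["clock"],o["contact_force"],o["finger_gap"]*85)
im=snapshot("wrist");im=np.clip(im*2.2,0,255).astype(np.uint8);cv2.imwrite("pics/w3.png",im)
E
```

```text
[535.73 179.54 156.28] 2.5 [ 0.06 -0.23  8.22] 49.7682543380406
```

View pics/w3.png

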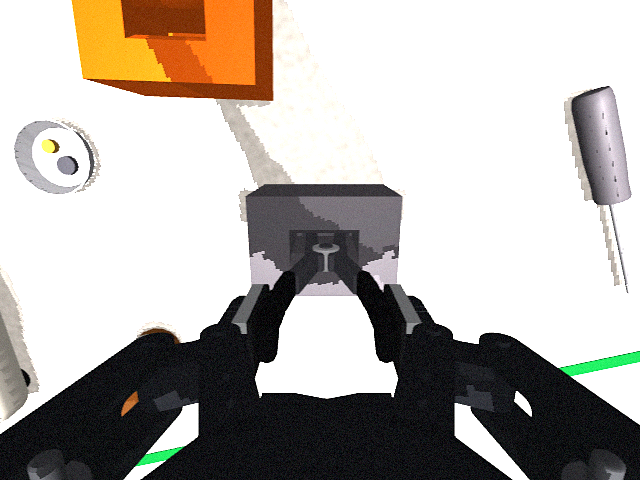

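servo_tool:
  deltas:
    - {"x": 0,"y": 0,"z": -0.03,"rx": 0,"ry": 0,"rz": 0,"jaw": 0.16}
    - {"x": 0,"y": 0,"z": -0.08,"rx": 0,"ry": 0,"rz": 0,"jaw": 0.16}
    - {"x": 0,"y": 0,"z": -0.15,"rx": 0,"ry": 0,"rz": 0,"jaw": 0.16}
    - {"x": 0,"y": 0,"z": -0.23,"rx": 0,"ry": 0,"rz": 0,"jaw": 0.16}
    - {"x": 0,"y": 0,"z": -0.32,"rx": 0,"ry": 0,"rz": 0,"jaw": 0.16}
    - {"x": 0,"y": 0,"z": -0.4,"rx": 0,"ry": 0,"rz": 0,"jaw": 0.16}
    - {"x": 0,"y": 0,"z": -0.43,"rx": 0,"ry": 0,"rz": 0,"jaw": 0.16}
    - {"x": 0,"y": 0,"z": -0.43,"rx": 0,"ry": 0,"rz": 0,"jaw": 0.16}

```text
clock: 3.35
ee_pos: [533.7, 179.2, 283.1]
tool_rot: [0.383, 3.116, 0.002]
contact_force: [0.6, -0.2, -1.9]
finger_gap: 0.581
```

```bash
python3 - <<'E'
from h import *
from plant import r,snapshot,camera_info
import pickle
o=r.get_obs();print(o["ee_pos"],o["clock"],o["contact_force"],o["finger_gap"]*85)
c=camera_info("wrist");pickle.dump((o,c),open("w4.pkl","wb"))
im=snapshot("wrist");cv2.imwrite("pics/w4r.png",im);im=np.clip(im*2.2,0,255).astype(np.uint8);cv2.imwrite("pics/w4.png",im)
s=snapshot("scene");crop(s,340,60,500,220,5,"s4.png");cv2.imwrite("pics/s4r.png",s)
go(o,[488.2,-195.6,280],84)
E
```

```text
[533.72 179.19 283.13] 3.35 [ 0.6  -0.21 -1.95] 49.42288550423389
xyz -0.1550 -1.2489 0.0087  r 0.0009 0.0015 -0.0889 mm [ -46.49 -374.67    2.62] deg [ 0.08  0.13 -8.  ] yawnow 76.00 tilt z [ 0.  0. -1.]
```

View pics/w4.png

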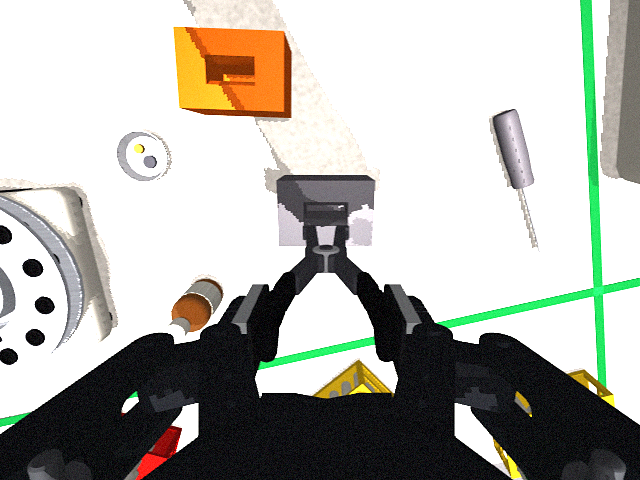

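View pics/s4.png

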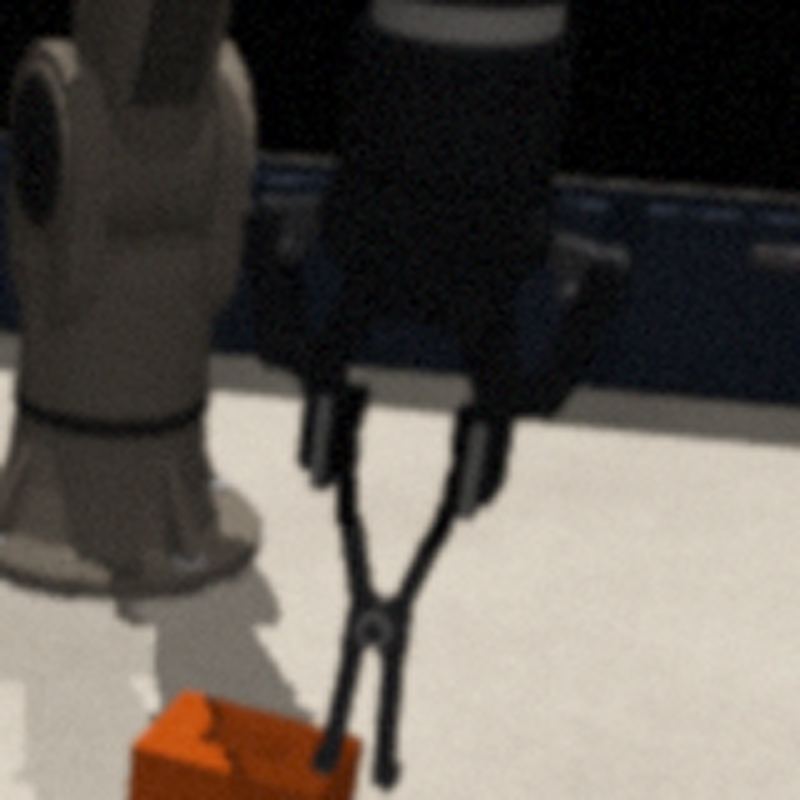

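servo_tool:
  deltas:
    - {"x": -0.01,"y": -0.06,"z": 0,"rx": 0,"ry": 0,"rz": -0.01,"jaw": 0.16}
    - {"x": -0.03,"y": -0.18,"z": 0,"rx": 0,"ry": 0,"rz": -0.03,"jaw": 0.16}
    - {"x": -0.05,"y": -0.34,"z": 0,"rx": 0,"ry": 0,"rz": -0.05,"jaw": 0.16}
    - {"x": -0.07,"y": -0.5,"z": 0,"rx": 0,"ry": 0,"rz": -0.07,"jaw": 0.16}
    - {"x": -0.09,"y": -0.66,"z": 0,"rx": 0,"ry": 0,"rz": -0.089,"jaw": 0.16}
    - {"x": -0.11,"y": -0.82,"z": 0,"rx": 0,"ry": 0,"rz": -0.089,"jaw": 0.16}
    - {"x": -0.12,"y": -0.95,"z": 0,"rx": 0,"ry": 0,"rz": -0.089,"jaw": 0.16}
    - {"x": -0.124,"y": -1.0,"z": 0,"rx": 0,"ry": 0,"rz": -0.089,"jaw": 0.16}

```text
clock: 4.25
ee_pos: [493.8, -127.2, 280.2]
tool_rot: [-0.178, -3.133, 0.005]
contact_force: [-0.0, -0.6, -2.2]
finger_gap: 0.581
```

```bash
python3 - <<'E'
from h import *
from plant import r,snapshot,camera_info
o=r.get_obs();print(o["ee_pos"],o["clock"],o["contact_force"],o["finger_gap"]*85)
go(o,[488.2,-195.6,280],84)
E
```

```text
[ 493.83 -127.2   280.2 ] 4.25 [-0.03 -0.64 -2.15] 49.41840286413709
xyz -0.0072 -0.2287 0.0014  r -0.0022 -0.0024 -0.0056 mm [ -2.16 -68.6    0.43] deg [-0.2  -0.22 -0.5 ] yawnow 83.50 tilt z [-0. -0. -1.]
```

```bash
python3 - <<'E'
from h import *
from plant import r,snapshot,camera_info
import pickle
o=r.get_obs();c=camera_info("wrist");pickle.dump((o,c),open("w5.pkl","wb"))
im=snapshot("wrist");cv2.imwrite("pics/w5r.png",im);im=np.clip(im*1.8,0,255).astype(np.uint8);cv2.imwrite("pics/w5.png",im)
print(proj(c,[517,-201,106]))
E
```

```text
[250.   259.96]
```

View pics/w5.png

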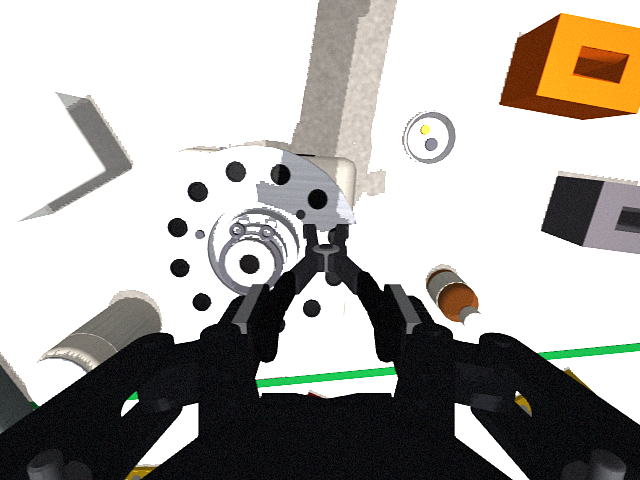

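```bash
python3 - <<'E'
from h import *
im=cv2.imread("pics/w5r.png");crop(im,200,200,360,310,5,"w5c.png")
E
```

```text
(no output)
```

View pics/w5c.png

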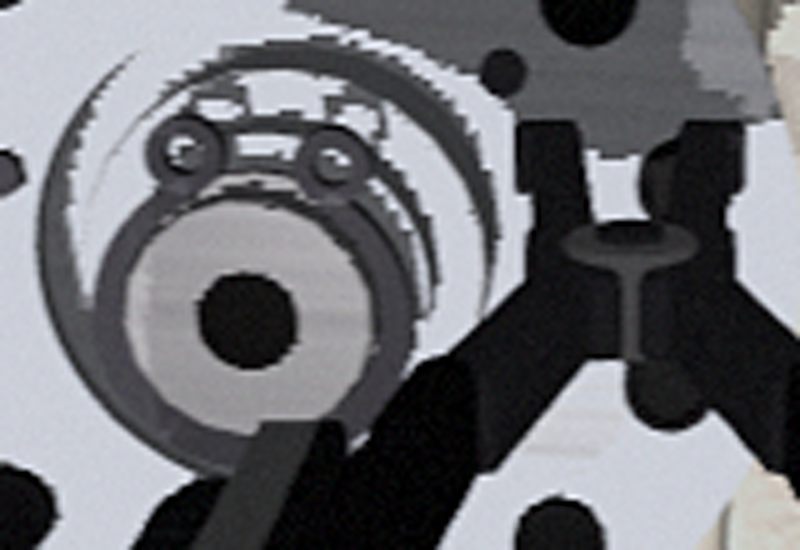

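```bash
python3 - <<'E'
from h import *
import pickle
o,c=pickle.load(open("w5.pkl","rb"))
f=lambda u,v:(200+u/5,200+v/5)
for z in (104,106,108):
    L=onz(c,*f(332,161),z);Rr=onz(c,*f(184,151),z)
    print(z,L,Rr,(L+Rr)/2,np.linalg.norm(L-Rr),np.degrees(np.arctan2(*(L-Rr)[[1,0]])))
N=onz(c,*f(249,316),111);print(N)
a=(onz(c,*f(122,315),111)-onz(c,*f(377,315),111));print(np.linalg.norm(a))
E
```

```text
104 [ 493.4 -182.4  104. ] [ 488.56 -208.52  104.  ] [ 490.98 -195.46  104.  ] 26.56312288309344 79.50195757813744
106 [ 492.96 -181.98  106.  ] [ 488.16 -207.93  106.  ] [ 490.56 -194.96  106.  ] 26.386331384335133 79.50195757813745
108 [ 492.53 -181.57  108.  ] [ 487.75 -207.34  108.  ] [ 490.14 -194.45  108.  ] 26.209539885576774 79.50195757813744
[ 518.51 -200.34  111.  ]
45.90393616927652
```

```bash
python3 - <<'E'
from h import *
from plant import camera_info
import pickle
o,c=pickle.load(open("w5.pkl","rb"));print(o["ee_pos"])
f=lambda u,v:(200+u/5,200+v/5)
for z in (140,145,150):
    L=onz(c,*f(712,122),z);Rr=onz(c,*f(548,120),z);m=(L+Rr)/2
    print(z,m,np.linalg.norm(L-Rr),np.degrees(np.arctan2(*(L-Rr)[[1,0]])))
    print(" bottom",(onz(c,*f(712,190),z)+onz(c,*f(548,190),z))/2, "w",np.linalg.norm(onz(c,*f(515,122),z)-onz(c,*f(580,122),z)))
o,c4=pickle.load(open("w4.pkl","rb"));s=camera_info("scene");print(o["ee_pos"])
E
```

```text
[ 493.83 -127.2   280.2 ]
140 [ 484.49 -127.34  140.  ] 25.775488864154635 82.76758870219598
 bottom [ 495.62 -128.62  140.  ] w 10.219800380193606
145 [ 483.43 -127.2   145.  ] 25.288243719238825 82.76758870219601
 bottom [ 494.34 -128.46  145.  ] w 10.026611100894131
150 [ 482.36 -127.06  150.  ] 24.80099857432302 82.76758870219592
 bottom [ 493.06 -128.29  150.  ] w 9.83342182159463
[533.72 179.19 283.13]
```

```bash
python3 - <<'E'
from h import *
from plant import r
o=r.get_obs();print(o["ee_pos"]);go(o,[494.9,-195.8,258],79.5)
E
```

```text
[ 493.73 -128.22  280.22]
xyz -0.0300 -0.2230 0.0749  r -0.0028 -0.0022 0.0435 mm [ -8.99 -66.91  22.47] deg [-0.25 -0.2   3.91] yawnow 83.41 tilt z [-0. -0. -1.]
```

servo_tool:
  deltas:
    - {"x": -0.01,"y": -0.08,"z": 0,"rx": 0,"ry": 0,"rz": 0.02,"jaw": 0.16}
    - {"x": -0.02,"y": -0.17,"z": 0,"rx": 0,"ry": 0,"rz": 0.043,"jaw": 0.16}
    - {"x": -0.03,"y": -0.223,"z": 0.0,"rx": 0,"ry": 0,"rz": 0.043,"jaw": 0.16}
    - {"x": -0.03,"y": -0.223,"z": 0.03,"rx": 0,"ry": 0,"rz": 0.043,"jaw": 0.16}
    - {"x": -0.03,"y": -0.223,"z": 0.06,"rx": 0,"ry": 0,"rz": 0.043,"jaw": 0.16}
    - {"x": -0.03,"y": -0.223,"z": 0.075,"rx": 0,"ry": 0,"rz": 0.043,"jaw": 0.16}
    - {"x": -0.03,"y": -0.223,"z": 0.075,"rx": 0,"ry": 0,"rz": 0.043,"jaw": 0.16}

```text
clock: 5.0
ee_pos: [498.2, -186.1, 257.5]
tool_rot: [-0.265, -3.127, -0.003]
contact_force: [-0.8, -0.1, -1.5]
finger_gap: 0.579
```

```bash
cat > look.py <<'E'
from h import *
from plant import r,snapshot,camera_info
import pickle,sys
n=sys.argv[1];tgt=sys.argv[2:]
o=r.get_obs();print(o["ee_pos"],o["tool_rot"],"t",o["clock"],"F",o["contact_force"],"M",o["moment"],"gap",o["finger_gap"]*85)
c=camera_info("wrist");pickle.dump((o,c),open(n+".pkl","wb"))
im=snapshot("wrist");cv2.imwrite(f"pics/{n}r.png",im)
p=proj(c,[495,-197,108]).astype(int);u0=max(0,p[0]-80);v0=max(0,p[1]-65);print("crop",u0,v0)
crop(im,u0,v0,u0+160,v0+120,5,n+"w.png")
s=snapshot("scene");cv2.imwrite(f"pics/{n}sr.png",s);crop(s,195,130,295,230,6,n+"s.png")
E
python3 look.py a6
```

```text
[ 498.19 -186.08  257.51] [-0.26 -3.13 -0.  ] t 5.0 F [-0.81 -0.09 -1.55] M [0.06 0.03 0.02] gap 49.234389159704314
crop 232 166
```

View pics/a6w.png

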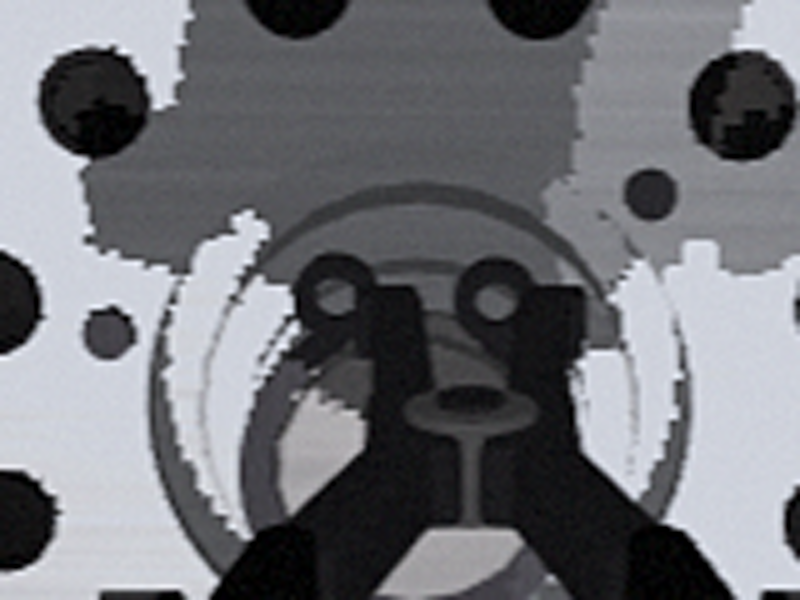

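View pics/a6s.png

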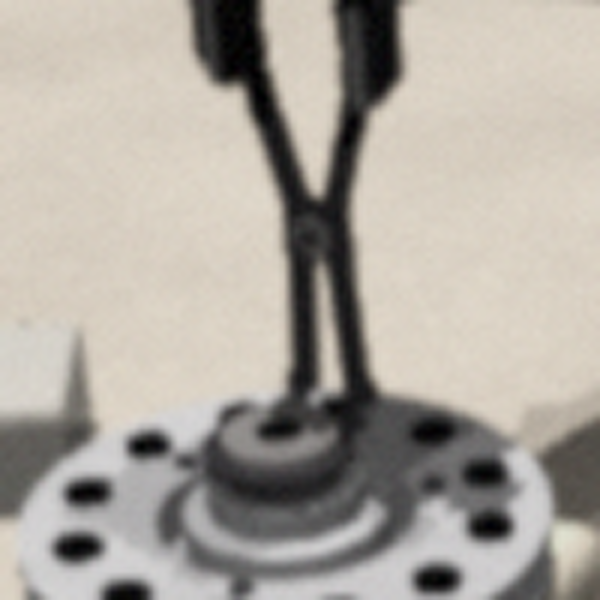

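```bash
python3 - <<'E'
from h import *
import pickle
from plant import r
o,c=pickle.load(open("a6.pkl","rb"))
f=lambda u,v:(232+u/5,166+v/5)
L=onz(c,*f(494,298),106);Rr=onz(c,*f(336,290),106);print("eyes",L,Rr,(L+Rr)/2,np.linalg.norm(L-Rr),np.degrees(np.arctan2(*(L-Rr)[[1,0]])))
for z in (118,122,126):
    L=onz(c,*f(551,288),z);Rr=onz(c,*f(396,286),z);m=(L+Rr)/2
    print(z,m,np.linalg.norm(L-Rr),np.degrees(np.arctan2(*(L-Rr)[[1,0]])))
o=r.get_obs();print(o["ee_pos"],o["clock"]);go(o,o["ee_pos"],79.5)
E
```

```text
eyes [ 493.32 -181.72  106.  ] [ 487.61 -207.01  106.  ] [ 490.46 -194.36  106.  ] 25.925721500979446 77.27704660381052
118 [ 488.4  -184.33  118.  ] 24.283790182095917 79.48683925235711
122 [ 487.56 -184.2   122.  ] 23.915577035151927 79.48683925235702
126 [ 486.71 -184.07  126.  ] 23.547363888207926 79.48683925235706
[ 498.88 -187.26  259.06] 5.1
xyz 0.0000 0.0000 0.0000  r 0.0004 -0.0002 0.0084 mm [0. 0. 0.] deg [ 0.03 -0.02  0.76] yawnow 80.26 tilt z [-0.  0. -1.]
```

```bash
python3 - <<'E'
from h import *
import pickle
from plant import camera_info
o,c=pickle.load(open("a6.pkl","rb"));s=camera_info("scene")
f=lambda u,v:(232+u/5,166+v/5)
for z in (189,193,197): print(z,onz(c,*f(471,402),z))
sp=lambda u,v:(195+u/6,130+v/6)
# scene: solve z for back disc given y from ray
O,d=ray(s,*sp(311,232))
for x in (495,500,505,510): 
  p=O+d*(x-O[0])/d[0];print(p)
print(proj(s,[490.5,-194.4,106]), "noses scene", sp(300,392),sp(362,398))
for u,v in ((300,392),(362,398)):
  O,d=ray(s,*sp(u,v))
  for x in (490,494): print(O+d*(x-O[0])/d[0])
im=cv2.imread("pics/a6r.png");cv2.imwrite("pics/a6f.png",np.clip(cv2.resize(im[200:400,200:460],None,fx=3,fy=3,interpolation=cv2.INTER_CUBIC)*2.5,0,255).astype(np.uint8))
E
```

```text
189 [ 486.87 -184.64  189.  ]
193 [ 485.75 -184.45  193.  ]
197 [ 484.63 -184.27  197.  ]
[ 495.   -187.6   184.57]
[ 500.   -185.45  187.05]
[ 505.   -183.3   189.52]
[ 510.   -181.14  192.  ]
[247.53 198.58] noses scene (245.0, 195.33333333333331) (255.33333333333334, 196.33333333333331)
[ 490.   -200.18  113.51]
[ 494.   -198.41  115.81]
[ 490.   -174.75  114.36]
[ 494.   -173.1   116.67]
```

View pics/a6f.png

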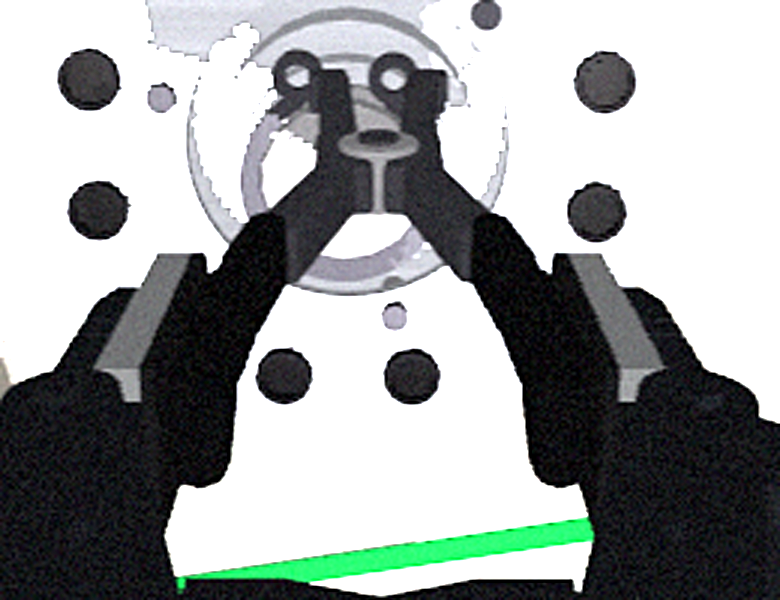

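servo_tool:
  deltas:
    - {"x": 0.001,"y": -0.018,"z": 0,"rx": 0,"ry": 0,"rz": 0.014,"jaw": 0.16}
    - {"x": 0.001,"y": -0.035,"z": 0,"rx": 0,"ry": 0,"rz": 0.014,"jaw": 0.16}
    - {"x": 0.001,"y": -0.035,"z": 0.013,"rx": 0,"ry": 0,"rz": 0.014,"jaw": 0.16}
    - {"x": 0.001,"y": -0.035,"z": 0.013,"rx": 0,"ry": 0,"rz": 0.014,"jaw": 0.16}
    - {"x": 0.001,"y": -0.035,"z": 0.013,"rx": 0,"ry": 0,"rz": 0.014,"jaw": 0.16}

```text
clock: 5.6
ee_pos: [496.5, -198.6, 255.2]
tool_rot: [-0.304, -3.126, -0.001]
contact_force: [-0.9, 0.1, -1.6]
finger_gap: 0.579
```

```bash
python3 look.py a7
```

```text
[ 496.51 -198.64  255.21] [-0.3  -3.13 -0.  ] t 5.6 F [-0.86  0.09 -1.59] M [-0.06  0.04  0.06] gap 49.209174960366084
crop 248 165
```

View pics/a7w.png

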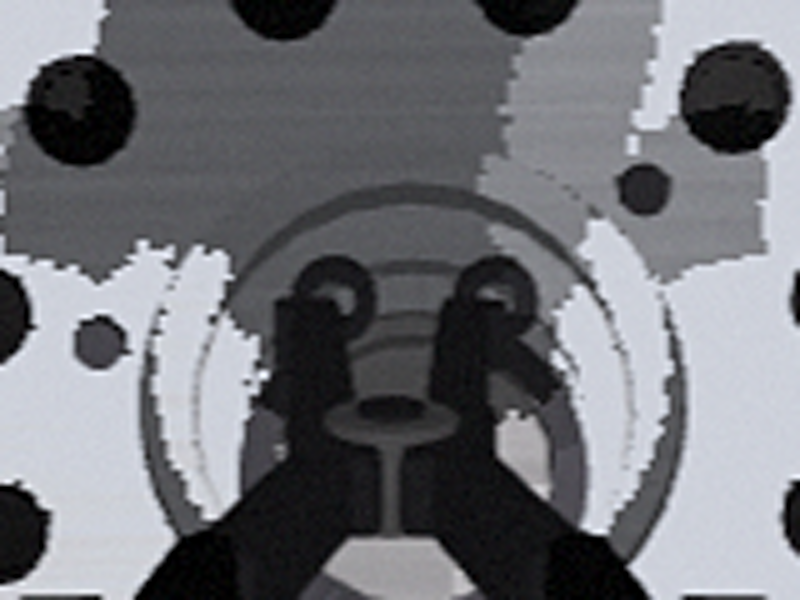

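View pics/a7s.png

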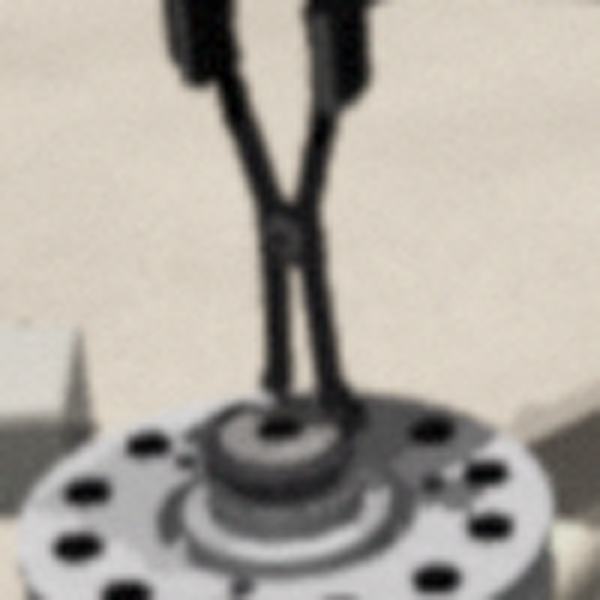

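```bash
python3 - <<'E'
from h import *
import pickle
from plant import r
o,c=pickle.load(open("a7.pkl","rb"))
f=lambda u,v:(248+u/5,165+v/5)
L=onz(c,*f(495,300),106);Rr=onz(c,*f(334,297),106);e=(L+Rr)/2;print("eyes",L,Rr,e,np.linalg.norm(L-Rr),np.degrees(np.arctan2(*(L-Rr)[[1,0]])))
for z in (116,120):
    L=onz(c,*f(470,299),z);Rr=onz(c,*f(309,299),z);m=(L+Rr)/2
    R0=R.from_rotvec(o["tool_rot"]).as_matrix()
    print(z,m,np.linalg.norm(L-Rr),np.degrees(np.arctan2(*(L-Rr)[[1,0]])),"tool-frame e-m",R0.T@(e-m))
o=r.get_obs();print(o["ee_pos"],o["clock"]);go(o,o["ee_pos"],79.5)
E
```

```text
eyes [ 493.72 -181.35  106.  ] [ 488.16 -206.93  106.  ] [ 490.94 -194.14  106.  ] 26.178005602303806 77.72961339751522
116 [ 488.07 -197.72  116.  ] 25.215013989243424 78.82132863947352 tool-frame e-m [-2.13  4.06 10.  ]
120 [ 487.2  -197.55  120.  ] 24.83191469530892 78.82132863947352 tool-frame e-m [-3.02  4.06 14.  ]
[ 496.67 -198.56  255.35] 5.7
xyz 0.0000 0.0000 0.0000  r 0.0002 -0.0000 -0.0066 mm [0. 0. 0.] deg [ 0.01 -0.   -0.6 ] yawnow 78.90 tilt z [ 0.  0. -1.]
```

```bash
python3 - <<'E'
from h import *
from plant import camera_info
s=camera_info("scene")
for p in ([493.5,-181.5,106],[488.3,-207,106],[518.3,-200,111]): print(proj(s,p))
im=cv2.imread("pics/a7sr.png");im=np.clip(im*1.6,0,255).astype(np.uint8);crop(im,220,180,280,220,13,"a7z.png")
E
```

```text
[252.3  199.86]
[242.79 197.49]
[240.57 202.01]
```

View pics/a7z.png

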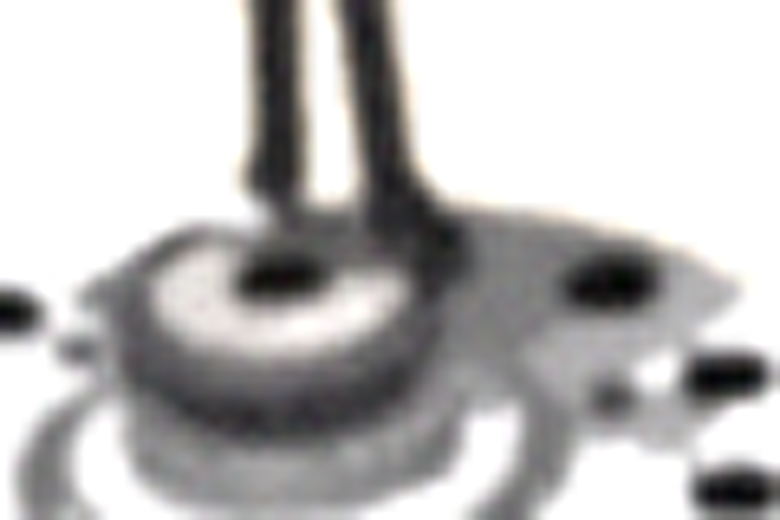

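servo_tool:
  deltas:
    - {"x": 0.005,"y": 0.007,"z": 0,"rx": 0,"ry": 0,"rz": 0,"jaw": 0.16}
    - {"x": 0.01,"y": 0.0135,"z": 0,"rx": 0,"ry": 0,"rz": 0,"jaw": 0.16}
    - {"x": 0.01,"y": 0.0135,"z": 0,"rx": 0,"ry": 0,"rz": 0,"jaw": 0.16}
    - {"x": 0.01,"y": 0.0135,"z": 0,"rx": 0,"ry": 0,"rz": 0,"jaw": 0.16}
    - {"x": 0.01,"y": 0.0135,"z": 0,"rx": 0,"ry": 0,"rz": 0,"jaw": 0.16}

```text
clock: 6.2
ee_pos: [494.5, -194.3, 255.5]
tool_rot: [0.304, 3.127, -0.0]
contact_force: [-0.0, -0.4, -2.7]
finger_gap: 0.584
```

```bash
python3 look.py a8
```

```text
[ 494.46 -194.25  255.45] [ 0.3   3.13 -0.  ] t 6.2 F [-0.01 -0.41 -2.67] M [-0.01  0.03  0.01] gap 49.6448511775563
crop 243 168
```

View pics/a8w.png

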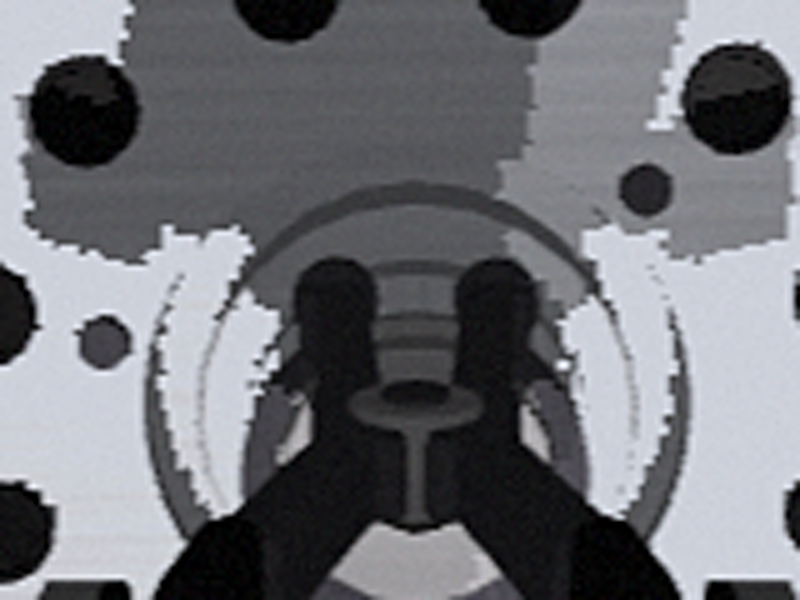

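```bash
python3 - <<'E'
from h import *
im=cv2.imread("pics/a8r.png");im=np.clip(im.astype(float)*4,0,255).astype(np.uint8);crop(im,290,210,365,265,10,"a8z.png")
E
```

```text
(no output)
```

View pics/a8z.png

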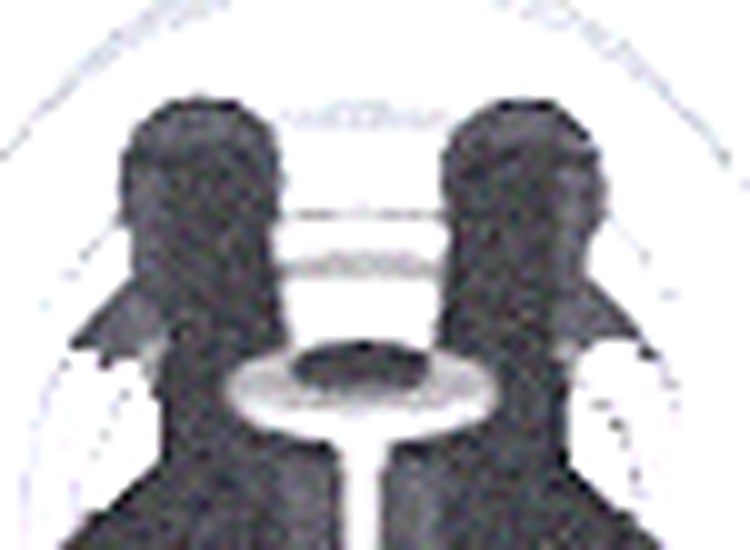

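servo_tool:
  deltas:
    - {"x": 0.003,"y": 0,"z": 0,"rx": 0,"ry": 0,"rz": 0,"jaw": 0.16}
    - {"x": 0.003,"y": 0,"z": 0.005,"rx": 0,"ry": 0,"rz": 0,"jaw": 0.16}
    - {"x": 0.003,"y": 0,"z": 0.01,"rx": 0,"ry": 0,"rz": 0,"jaw": 0.16}
    - {"x": 0.003,"y": 0,"z": 0.01,"rx": 0,"ry": 0,"rz": 0,"jaw": 0.16}
    - {"x": 0.003,"y": 0,"z": 0.01,"rx": 0,"ry": 0,"rz": 0,"jaw": 0.16}

```text
clock: 6.8
ee_pos: [493.5, -194.1, 252.3]
tool_rot: [-0.304, -3.127, -0.0]
contact_force: [0.3, -0.3, -1.7]
finger_gap: 0.582
```

```bash
python3 look.py a9;python3 - <<'E'
from h import *
im=cv2.imread("pics/a9r.png");im=np.clip(im.astype(float)*4,0,255).astype(np.uint8);crop(im,290,210,365,265,10,"a9z.png")
E
```

```text
[ 493.48 -194.05  252.27] [-0.3  -3.13 -0.  ] t 6.8 F [ 0.29 -0.34 -1.68] M [-0.04  0.02  0.04] gap 49.5035003907183
crop 243 171
```

View pics/a9z.png

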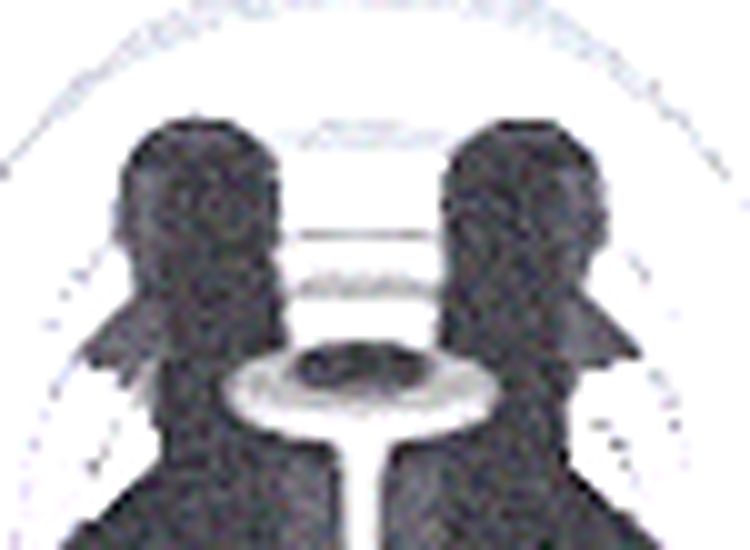

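View pics/a9s.png

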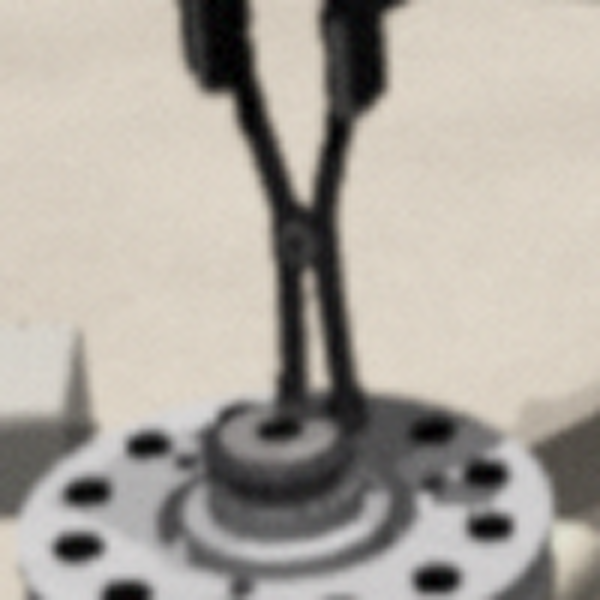

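servo_tool:
  deltas:
    - {"x": 0,"y": 0,"z": 0.004,"rx": 0,"ry": 0,"rz": 0,"jaw": 0.16}
    - {"x": 0,"y": 0,"z": 0.007,"rx": 0,"ry": 0,"rz": 0,"jaw": 0.16}
    - {"x": 0,"y": 0,"z": 0.007,"rx": 0,"ry": 0,"rz": 0,"jaw": 0.16}
    - {"x": 0,"y": 0,"z": 0.007,"rx": 0,"ry": 0,"rz": 0,"jaw": 0.16}

```text
clock: 7.3
ee_pos: [493.5, -194.0, 250.2]
tool_rot: [-0.304, -3.127, -0.0]
contact_force: [-0.0, 0.3, -1.7]
finger_gap: 0.582
```

servo_tool:
  deltas:
    - {"x": 0,"y": 0,"z": 0.003,"rx": 0,"ry": 0,"rz": 0,"jaw": 0.16}
    - {"x": 0,"y": 0,"z": 0.005,"rx": 0,"ry": 0,"rz": 0,"jaw": 0.16}
    - {"x": 0,"y": 0,"z": 0.005,"rx": 0,"ry": 0,"rz": 0,"jaw": 0.16}
    - {"x": 0,"y": 0,"z": 0.005,"rx": 0,"ry": 0,"rz": 0,"jaw": 0.16}

```text
clock: 7.7
ee_pos: [493.8, -194.2, 249.3]
tool_rot: [0.304, 3.126, -0.0]
contact_force: [0.2, -0.3, 1.7]
finger_gap: 0.579
```

```bash
python3 look.py b1;python3 - <<'E'
from h import *
im=cv2.imread("pics/b1r.png");im=np.clip(im.astype(float)*4,0,255).astype(np.uint8);crop(im,290,210,365,265,10,"b1z.png")
im=cv2.imread("pics/b1sr.png");im=np.clip(im*1.6,0,255).astype(np.uint8);crop(im,220,180,280,220,13,"b1y.png")
E
```

```text
[ 493.79 -194.2   249.25] [ 0.3   3.13 -0.  ] t 7.7 F [ 0.15 -0.28  1.71] M [ 0.01 -0.02  0.04] gap 49.18347925047618
crop 243 171
```

View pics/b1z.png

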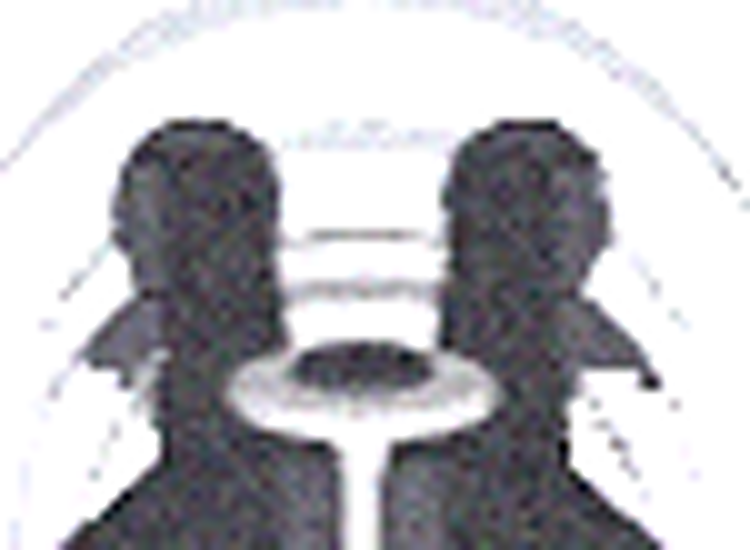

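View pics/b1y.png

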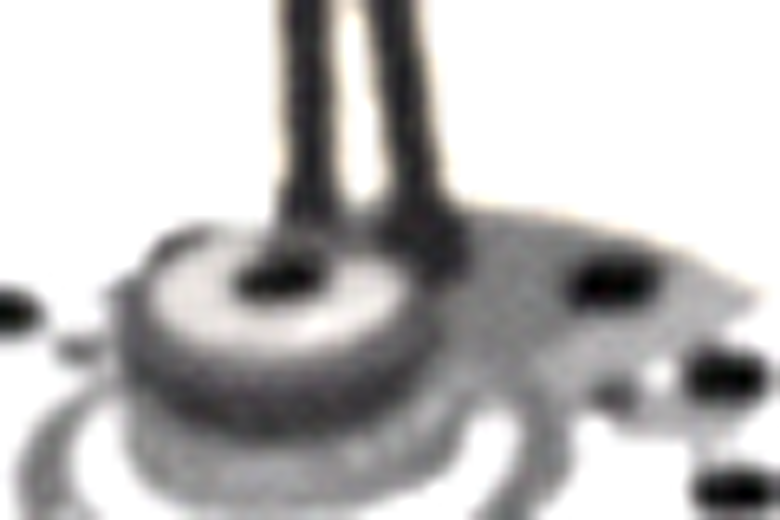

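servo_tool:
  deltas:
    - {"x": 0,"y": 0,"z": 0,"rx": 0,"ry": 0,"rz": 0,"jaw": 0.1}
    - {"x": 0,"y": 0,"z": -0.001,"rx": 0,"ry": 0,"rz": 0,"jaw": 0.05}
    - {"x": 0,"y": 0,"z": -0.002,"rx": 0,"ry": 0,"rz": 0,"jaw": 0.0}
    - {"x": 0,"y": 0,"z": -0.002,"rx": 0,"ry": 0,"rz": 0,"jaw": 0.0}
    - {"x": 0,"y": 0,"z": -0.002,"rx": 0,"ry": 0,"rz": 0,"jaw": 0.0}
  grip_force: 60

```text
clock: 8.3
ee_pos: [493.7, -194.5, 249.8]
tool_rot: [0.305, 3.126, -0.001]
contact_force: [-1.1, -1.3, 4.3]
finger_gap: 0.503
```

```bash
python3 look.py b2;python3 - <<'E'
from h import *
im=cv2.imread("pics/b2r.png");im=np.clip(im.astype(float)*4,0,255).astype(np.uint8);crop(im,290,210,365,265,10,"b2z.png")
E
```

```text
[ 493.69 -194.49  249.79] [ 0.3   3.13 -0.  ] t 8.3 F [-1.12 -1.34  4.35] M [-0.19  0.11 -0.  ] gap 42.78200972502368
crop 244 171
```

View pics/b2z.png

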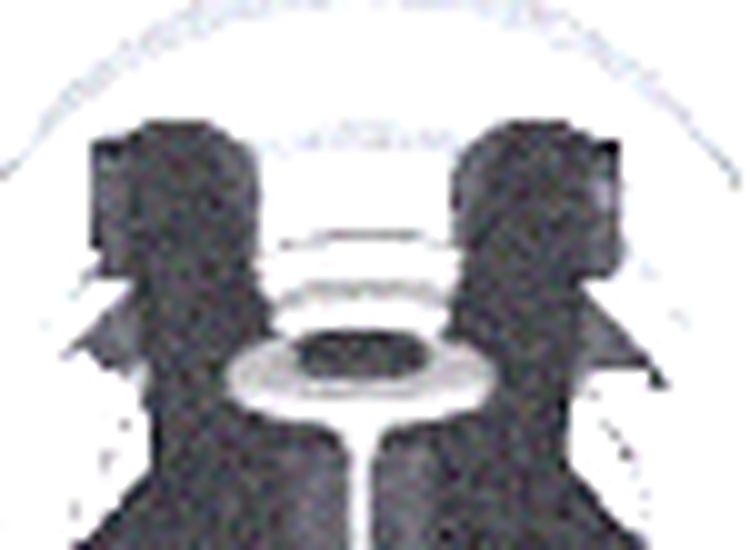

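View pics/b2w.png

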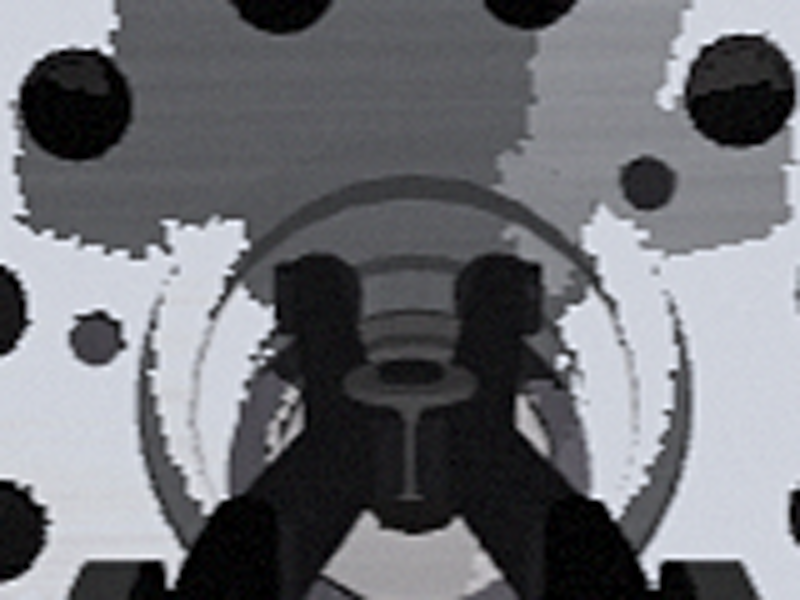

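servo_tool:
  deltas:
    - {"x": 0,"y": 0.001,"z": -0.003,"rx": 0,"ry": 0,"rz": 0,"jaw": -0.05}
    - {"x": 0,"y": 0.002,"z": -0.004,"rx": 0,"ry": 0,"rz": 0,"jaw": -0.1}
    - {"x": 0,"y": 0.002,"z": -0.005,"rx": 0,"ry": 0,"rz": 0,"jaw": -0.15}
    - {"x": 0,"y": 0.002,"z": -0.006,"rx": 0,"ry": 0,"rz": 0,"jaw": -0.2}
    - {"x": 0,"y": 0.002,"z": -0.006,"rx": 0,"ry": 0,"rz": 0,"jaw": -0.2}
    - {"x": 0,"y": 0.002,"z": -0.006,"rx": 0,"ry": 0,"rz": 0,"jaw": -0.2}
  grip_force: 70

```text
clock: 9.0
ee_pos: [493.3, -192.8, 250.3]
tool_rot: [-0.303, -3.125, -0.001]
contact_force: [0.8, -0.4, -2.1]
finger_gap: 0.405
```

```bash
python3 look.py b3;python3 - <<'E'
from h import *
im=cv2.imread("pics/b3r.png");im=np.clip(im.astype(float)*4,0,255).astype(np.uint8);crop(im,290,210,365,265,10,"b3z.png")
E
```

```text
[ 493.3  -192.84  250.32] [-0.3  -3.13 -0.  ] t 9.0 F [ 0.79 -0.41 -2.06] M [-0.16 -0.02 -0.03] gap 34.4395986948745
crop 242 172
```

View pics/b3z.png

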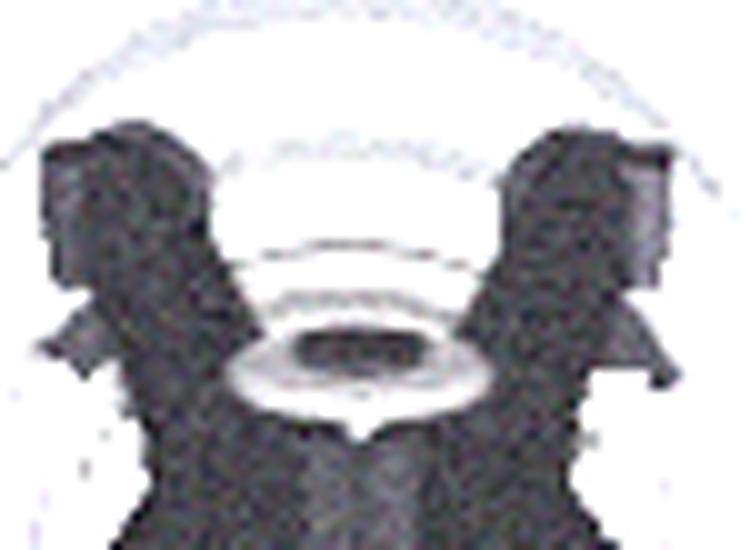

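View pics/b3s.png

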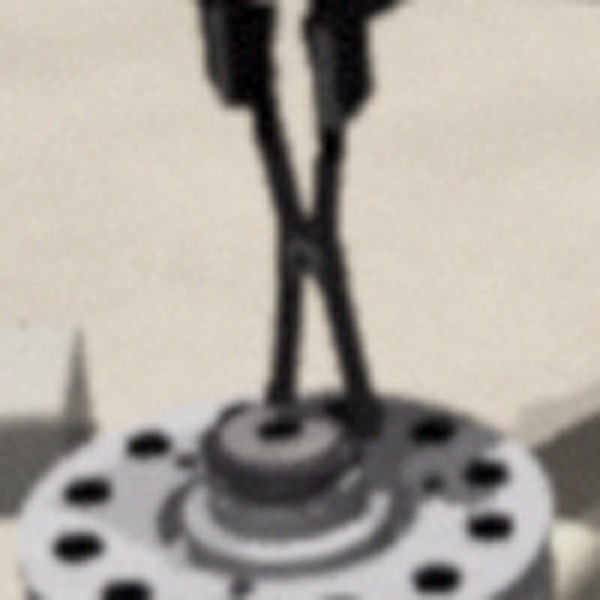

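servo_tool:
  deltas:
    - {"x": 0,"y": 0,"z": -0.001,"rx": 0,"ry": 0,"rz": 0,"jaw": -0.28}
    - {"x": 0,"y": 0,"z": -0.002,"rx": 0,"ry": 0,"rz": 0,"jaw": -0.35}
    - {"x": -0.003,"y": 0,"z": -0.003,"rx": 0,"ry": 0,"rz": 0,"jaw": -0.41}
    - {"x": -0.006,"y": 0,"z": -0.004,"rx": 0,"ry": 0,"rz": 0,"jaw": -0.46}
    - {"x": -0.006,"y": 0,"z": -0.004,"rx": 0,"ry": 0,"rz": 0,"jaw": -0.47}
    - {"x": -0.006,"y": 0,"z": -0.004,"rx": 0,"ry": 0,"rz": 0,"jaw": -0.47}
    - {"x": -0.006,"y": 0,"z": -0.004,"rx": 0,"ry": 0,"rz": 0,"jaw": -0.47}
  grip_force: 80

```text
clock: 9.8
ee_pos: [495.4, -193.8, 252.4]
tool_rot: [-0.304, -3.127, -0.0]
contact_force: [-0.1, -0.2, -2.0]
finger_gap: 0.275
```

```bash
python3 look.py b4;python3 - <<'E'
from h import *
im=cv2.imread("pics/b4r.png");im=np.clip(im.astype(float)*2.5,0,255).astype(np.uint8);crop(im,280,205,380,285,8,"b4z.png")
E
```

```text
[ 495.39 -193.83  252.4 ] [-0.3  -3.13 -0.  ] t 9.8 F [-0.08 -0.15 -2.02] M [0.03 0.03 0.02] gap 23.333710289264857
crop 242 168
```

View pics/b4z.png

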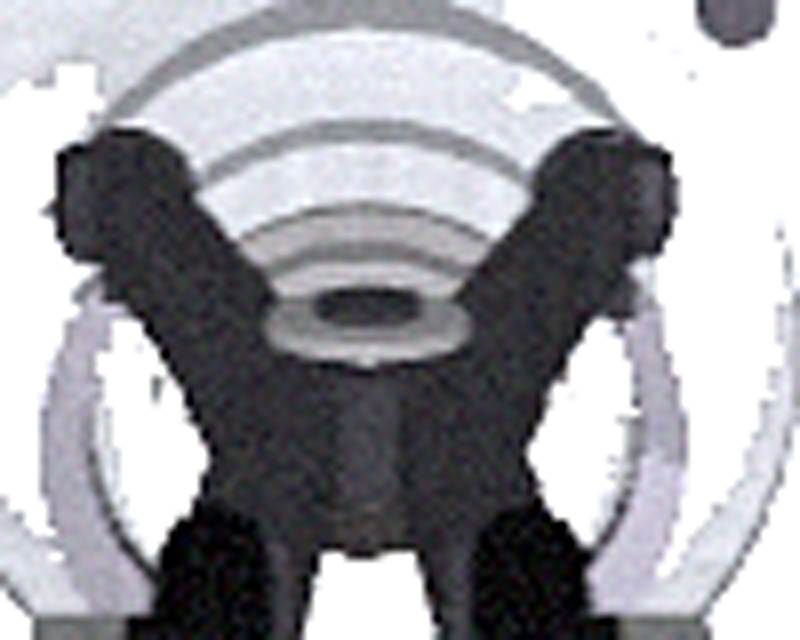

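View pics/b4s.png

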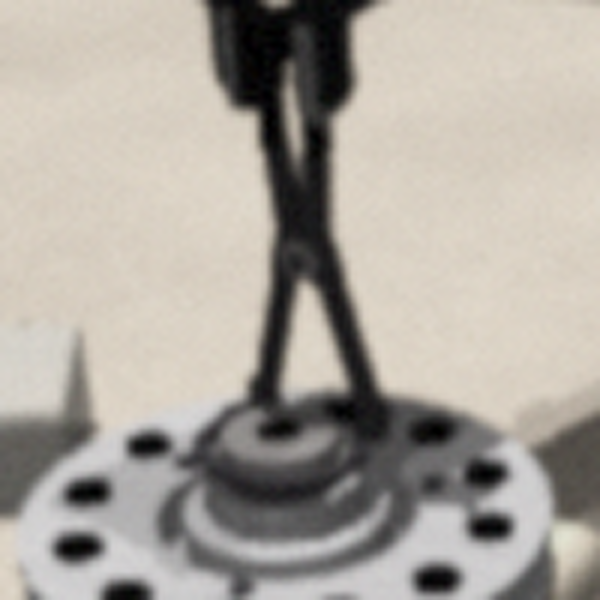

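```bash
python3 - <<'E'
from h import *
import pickle
o,c=pickle.load(open("b4.pkl","rb"))
g=lambda u,v:(280+u/8,205+v/8)
for z in (106,108):
  F1=onz(c,*g(122,128),z);F2=onz(c,*g(610,128),z)
  d=(F2-F1)/np.linalg.norm(F2-F1);n=np.array([d[1],-d[0],0])
  m=(F1+F2)/2+n*6.5
  print(z,"eyes mid",m,"sep",np.linalg.norm(F2-F1),"yaw",np.degrees(np.arctan2(d[1],d[0])),"ring c",m+24.2*n)
print(proj(c,[518.4,-200.2,111]))
E
```

```text
106 eyes mid [ 491.81 -194.03  106.  ] sep 48.923740386599434 yaw 78.82636353908259 ring c [ 515.56 -198.72  106.  ]
108 eyes mid [ 491.4  -193.94  108.  ] sep 48.561921029153076 yaw 78.82636353908266 ring c [ 515.14 -198.63  108.  ]
[324.64 262.96]
```

```bash
python3 - <<'E'
from h import *
a=cv2.imread("pics/a8sr.png") if False else cv2.imread("pics/scene0.png")
b=cv2.imread("pics/b4sr.png")
f=lambda im:cv2.resize(np.clip(im[188:225,215:275]*1.5,0,255).astype(np.uint8),None,fx=12,fy=12,interpolation=cv2.INTER_CUBIC)
cv2.imwrite("pics/cmp.png",cv2.resize(np.vstack([f(a),f(b)]),(640,788))[:,:])
cv2.imwrite("pics/cmp.png",cv2.resize(np.hstack([f(a),f(b)]),(800,247)))
cv2.imwrite("pics/cmpb.png",f(b))
E
```

View pics/cmpb.png

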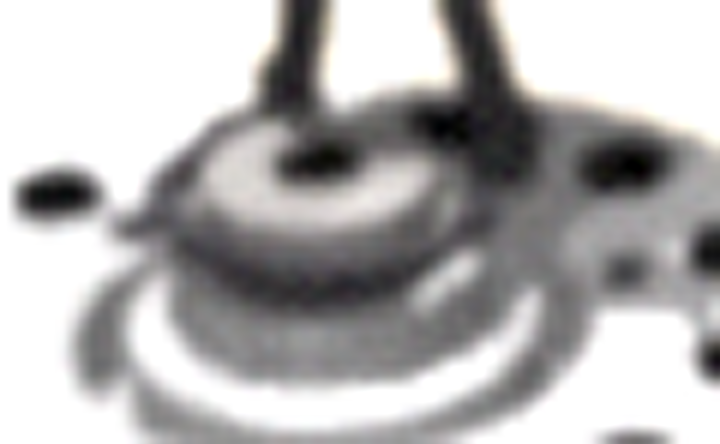

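View pics/cmp.png

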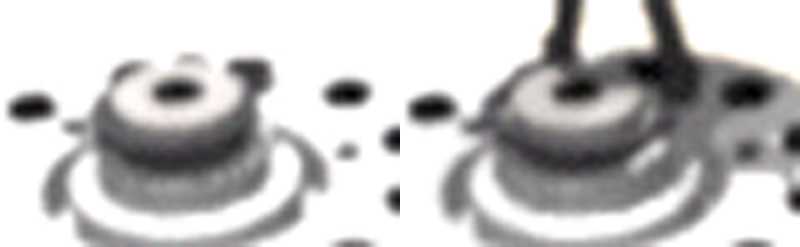

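servo_tool:
  deltas:
    - {"x": -0.004,"y": 0,"z": 0,"rx": 0,"ry": 0,"rz": 0,"jaw": -0.47}
    - {"x": -0.008,"y": 0,"z": 0,"rx": 0,"ry": 0,"rz": 0,"jaw": -0.47}
    - {"x": -0.012,"y": 0,"z": 0,"rx": 0,"ry": 0,"rz": 0,"jaw": -0.47}
    - {"x": -0.012,"y": 0,"z": 0,"rx": 0,"ry": 0,"rz": 0,"jaw": -0.47}
    - {"x": -0.012,"y": 0,"z": 0,"rx": 0,"ry": 0,"rz": 0,"jaw": -0.47}

```text
clock: 10.4
ee_pos: [499.0, -194.5, 252.4]
tool_rot: [-0.304, -3.127, 0.0]
contact_force: [-0.4, -0.3, -2.6]
finger_gap: 0.273
```

```bash
cat > v.sh <<'E'
python3 look.py $1; python3 - $1 <<'P'
import sys
from h import *
n=sys.argv[1]
im=cv2.imread(f"pics/{n}r.png");im=np.clip(im.astype(float)*2.5,0,255).astype(np.uint8);crop(im,280,205,380,285,8,n+"z.png")
b=cv2.imread(f"pics/{n}sr.png")
f=lambda im:cv2.resize(np.clip(im[188:225,215:275]*1.5,0,255).astype(np.uint8),None,fx=12,fy=12,interpolation=cv2.INTER_CUBIC)
cv2.imwrite(f"pics/{n}y.png",f(b))
P
E
bash v.sh b5
```

```text
[ 498.98 -194.53  252.42] [-0.3  -3.13  0.  ] t 10.4 F [-0.42 -0.33 -2.65] M [0.05 0.04 0.01] gap 23.239909420230497
crop 242 164
```

View pics/b5z.png

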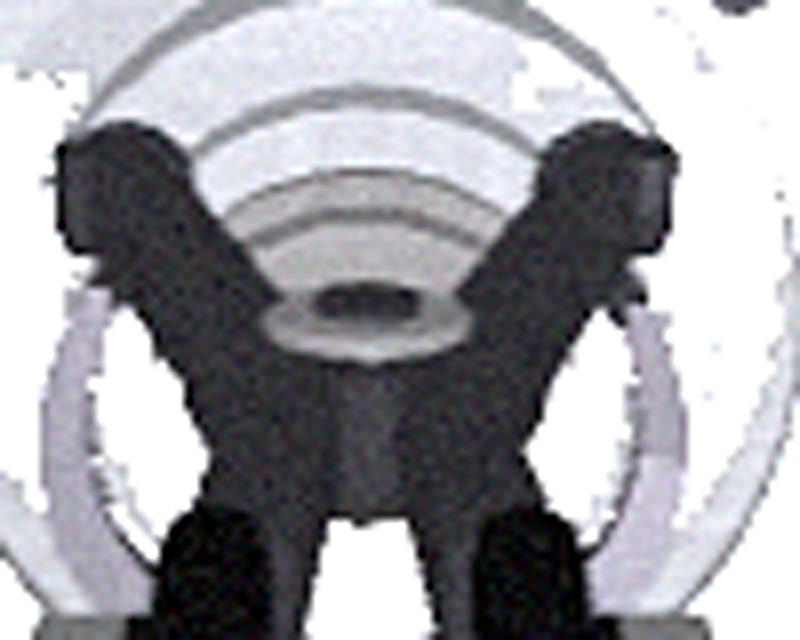

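View pics/b5y.png

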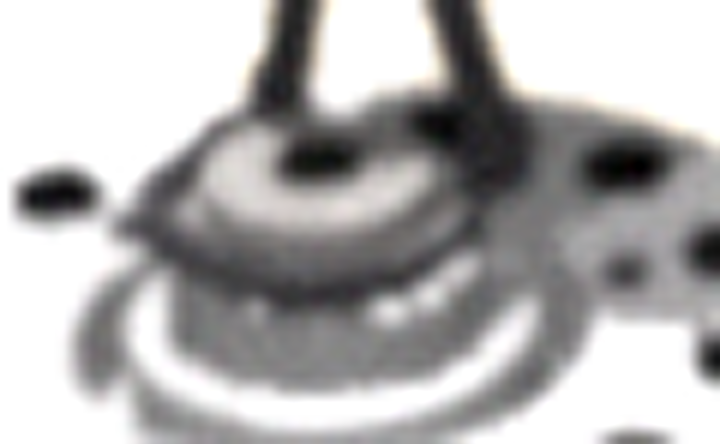

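```bash
python3 - <<'E'
from h import *
import pickle
o,c=pickle.load(open("b5.pkl","rb"))
g=lambda u,v:(280+u/8,205+v/8)
for z in (106,108):
  F1=onz(c,*g(122,122),z);F2=onz(c,*g(610,122),z)
  d=(F2-F1)/np.linalg.norm(F2-F1);n=np.array([d[1],-d[0],0])
  m=(F1+F2)/2+n*6.5
  print(z,"eyes mid",m,"sep",np.linalg.norm(F2-F1),"yaw",np.degrees(np.arctan2(d[1],d[0])))
ax=np.array([518.4,-200.2,0]);
for zz in (111,106,102):
  for rr in (22.5,25,30):
    p=proj(c,ax+[-rr*.983,rr*.185,zz]);print(zz,rr,(p-[280,205])*8)
E
```

```text
106 eyes mid [ 494.81 -194.65  106.  ] sep 48.898842686574405 yaw 78.82869716618106
108 eyes mid [ 494.4  -194.57  108.  ] sep 48.537233121729535 yaw 78.82869716618113
111 22.5 [355.16 213.49]
111 25 [354.9  188.93]
111 30 [354.39 139.45]
106 22.5 [355.38 201.83]
106 25 [355.12 177.67]
106 30 [354.62 129.01]
102 22.5 [355.54 192.8 ]
102 25 [355.29 168.95]
102 30 [354.79 120.91]
```

```bash
python3 - <<'E'
from h import *
from plant import camera_info
s=camera_info("scene")
ax=np.array([518.5,-199.4]);t=np.linspace(-np.pi,np.pi,361)
def bot(c,r,z):
    P=np.array([proj(s,[c[0]+r*np.cos(a),c[1]+r*np.sin(a),z]) for a in t]);i=P[:,1].argmax();j=P[:,0].argmin();return (P[i]-[215,188])*12
for r_,z in ((22.5,111),(30,92),(30,65)): print("axis",r_,z,bot(ax,r_,z))
for sh in (0,2,3,4,5):
  for z in (102,104): print(sh,z,bot(ax+sh*np.array([.983,-.19]),30,z))
E
```

```text
axis 22.5 111 [294.78 227.9 ]
axis 30 92 [299.04 336.42]
axis 30 65 [309.09 458.76]
0 102 [294.19 290.14]
0 104 [293.21 280.81]
2 102 [288.23 295.06]
2 104 [287.25 285.73]
3 102 [285.25 297.53]
3 104 [284.26 288.2 ]
4 102 [282.26 300.  ]
4 104 [281.26 290.66]
5 102 [279.27 302.48]
5 104 [278.27 293.14]
```

```bash
python3 - <<'E'
from h import *
for n in ("b4","b5","a8"):
  im=cv2.cvtColor(cv2.imread(f"pics/{n}sr.png"),cv2.COLOR_BGR2GRAY)
  print(n,im[194:222,239:244].mean(1).astype(int))
E
```

```text
b4 [106  96  84  72  63  57  35  16  38  89 128 142 128  97  76  66  51  36
  31  45  68  93  98  94  93 107 150 189]
b5 [132 128 115  92  68  48  27  15  40  89 128 140 126  98  77  69  62  47
  36  48  73  86  88  89  89  92 117 170]
a8 [ 91 107 103  86  74  59  36  18  38  88 129 143 129  98  77  65  48  37
  34  46  71  96 102  97  95 111 153 191]
```

servo_tool:
  deltas:
    - {"x": -0.002,"y": 0,"z": 0,"rx": 0,"ry": 0,"rz": 0,"jaw": -0.47}
    - {"x": -0.002,"y": 0,"z": 0.003,"rx": 0,"ry": 0,"rz": 0,"jaw": -0.47}
    - {"x": -0.002,"y": 0,"z": 0.006,"rx": 0,"ry": 0,"rz": 0,"jaw": -0.47}
    - {"x": -0.002,"y": 0,"z": 0.008,"rx": 0,"ry": 0,"rz": 0,"jaw": -0.47}
    - {"x": -0.002,"y": 0,"z": 0.008,"rx": 0,"ry": 0,"rz": 0,"jaw": -0.47}

```text
clock: 11.0
ee_pos: [499.4, -194.6, 249.8]
tool_rot: [-0.304, -3.126, -0.0]
contact_force: [-0.3, -0.2, -2.3]
finger_gap: 0.271
```

```bash
bash v.sh b6
```

```text
[ 499.4  -194.57  249.78] [-0.3  -3.13 -0.  ] t 11.0 F [-0.32 -0.25 -2.34] M [0.02 0.06 0.03] gap 23.060380800777434
crop 242 164
```

View pics/b6z.png

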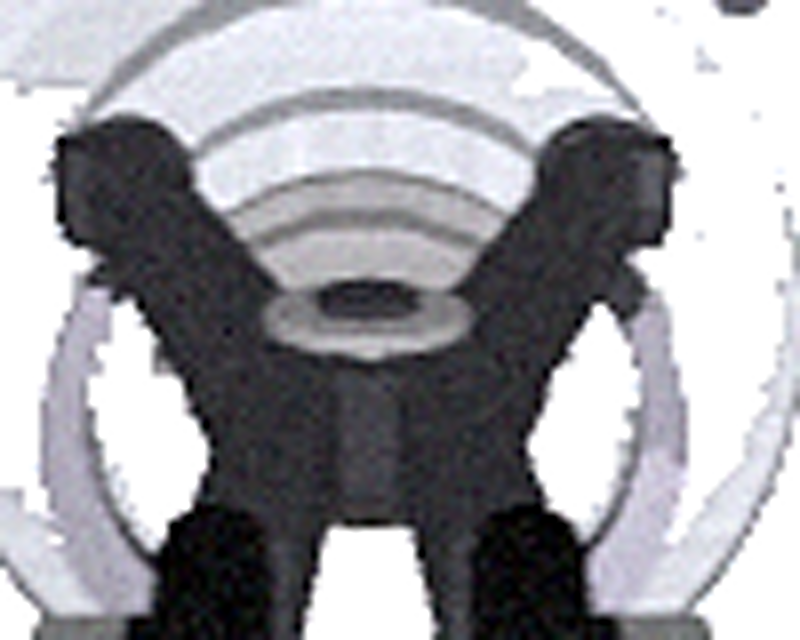

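View pics/b6y.png

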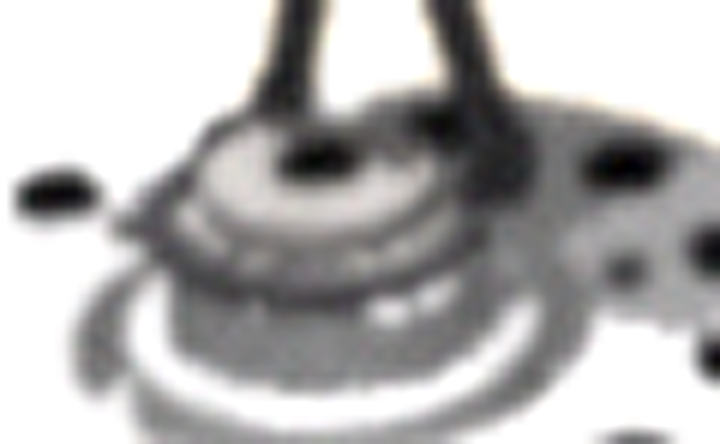

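servo_tool:
  deltas:
    - {"x": 0,"y": 0,"z": 0.003,"rx": 0,"ry": 0,"rz": 0,"jaw": -0.47}
    - {"x": 0,"y": 0,"z": 0.006,"rx": 0,"ry": 0,"rz": 0,"jaw": -0.47}
    - {"x": 0,"y": 0,"z": 0.009,"rx": 0,"ry": 0,"rz": 0,"jaw": -0.47}
    - {"x": 0,"y": 0,"z": 0.009,"rx": 0,"ry": 0,"rz": 0,"jaw": -0.47}
    - {"x": 0,"y": 0,"z": 0.009,"rx": 0,"ry": 0,"rz": 0,"jaw": -0.47}

```text
clock: 11.6
ee_pos: [499.5, -194.6, 247.2]
tool_rot: [-0.304, -3.127, -0.0]
contact_force: [0.3, 0.1, -2.1]
finger_gap: 0.276
```

```bash
bash v.sh b7
```

```text
[ 499.49 -194.62  247.22] [-0.3  -3.13 -0.  ] t 11.6 F [ 0.35  0.06 -2.12] M [ 0.07  0.06 -0.02] gap 23.459113424193237
crop 242 165
```

View pics/b7z.png

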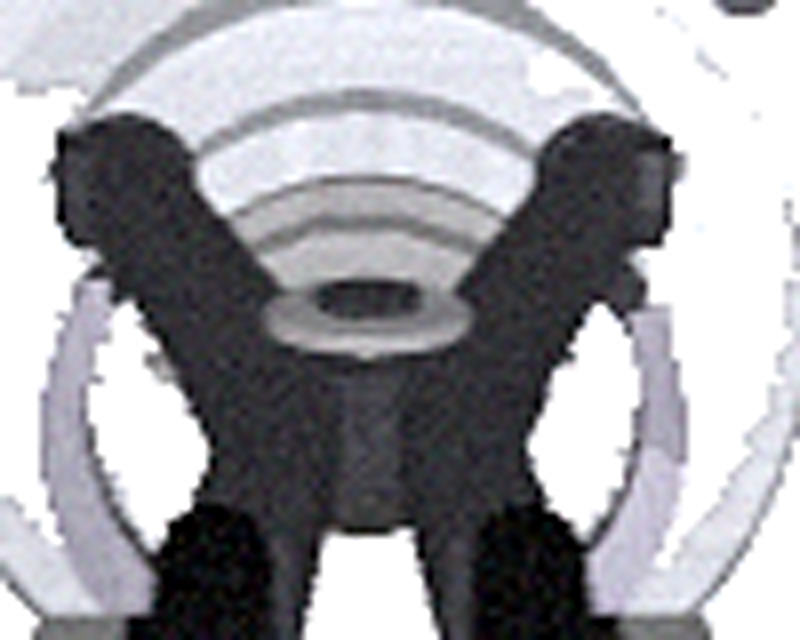

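View pics/b7y.png

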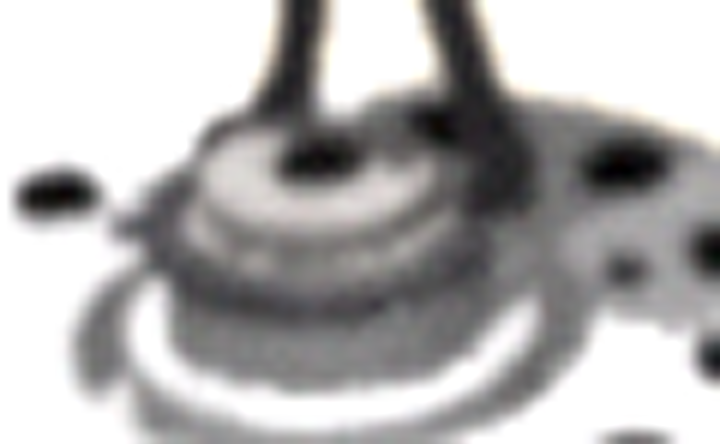

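servo_tool:
  deltas:
    - {"x": 0,"y": 0,"z": 0.004,"rx": 0,"ry": 0,"rz": 0,"jaw": -0.47}
    - {"x": 0,"y": 0,"z": 0.008,"rx": 0,"ry": 0,"rz": 0,"jaw": -0.47}
    - {"x": 0,"y": 0,"z": 0.012,"rx": 0,"ry": 0,"rz": 0,"jaw": -0.47}
    - {"x": 0,"y": 0,"z": 0.014,"rx": 0,"ry": 0,"rz": 0,"jaw": -0.47}
    - {"x": 0,"y": 0,"z": 0.014,"rx": 0,"ry": 0,"rz": 0,"jaw": -0.47}
    - {"x": 0,"y": 0,"z": 0.014,"rx": 0,"ry": 0,"rz": 0,"jaw": -0.47}

```text
clock: 12.3
ee_pos: [499.6, -194.6, 243.1]
tool_rot: [0.304, 3.127, -0.0]
contact_force: [-0.2, -0.1, -3.6]
finger_gap: 0.269
```

```bash
bash v.sh b8
```

```text
[ 499.61 -194.63  243.11] [ 0.3   3.13 -0.  ] t 12.3 F [-0.16 -0.12 -3.56] M [ 0.   -0.01  0.01] gap 22.871755114184705
crop 242 166
```

View pics/b8z.png

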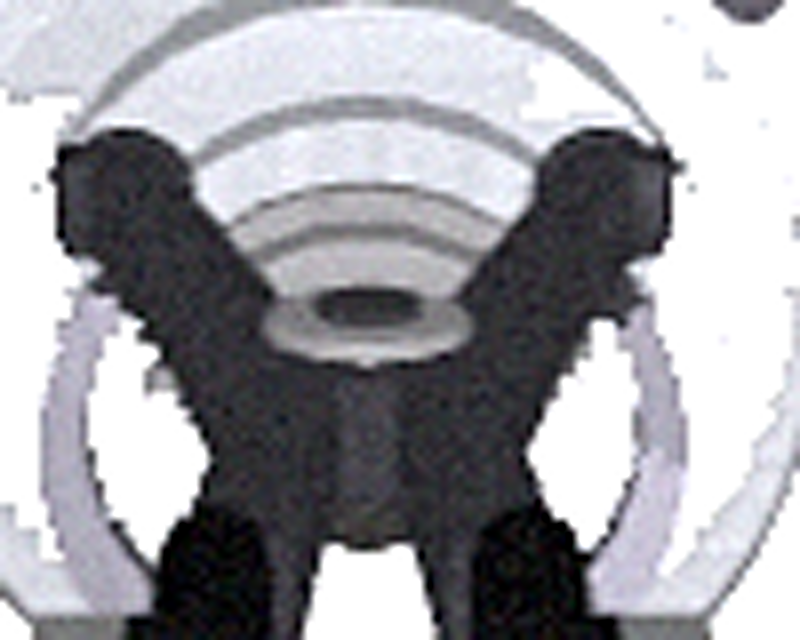

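View pics/b8y.png

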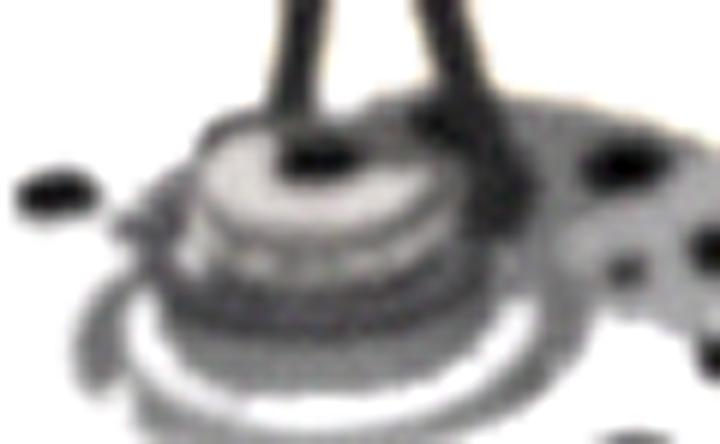

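servo_tool:
  deltas:
    - {"x": 0,"y": 0,"z": 0.003,"rx": 0,"ry": 0,"rz": 0,"jaw": -0.47}
    - {"x": 0,"y": 0,"z": 0.006,"rx": 0,"ry": 0,"rz": 0,"jaw": -0.47}
    - {"x": 0,"y": 0,"z": 0.006,"rx": 0,"ry": 0,"rz": 0,"jaw": -0.47}
    - {"x": 0,"y": 0,"z": 0.006,"rx": 0,"ry": 0,"rz": 0,"jaw": -0.47}

```text
clock: 12.8
ee_pos: [500.1, -195.0, 242.2]
tool_rot: [0.304, 3.125, -0.001]
contact_force: [-0.8, -0.5, 2.8]
finger_gap: 0.272
```

```bash
bash v.sh b9
```

```text
[ 500.07 -194.97  242.22] [ 0.3   3.12 -0.  ] t 12.8 F [-0.8  -0.5   2.83] M [0.03 0.11 0.03] gap 23.110507600622302
crop 243 165
```

View pics/b9y.png

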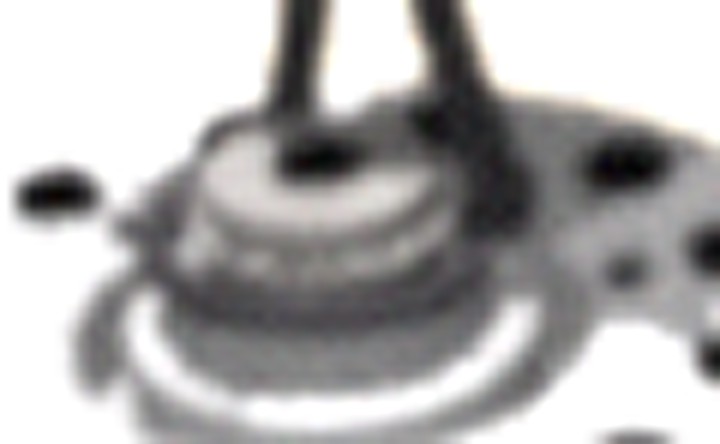

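View pics/b9z.png

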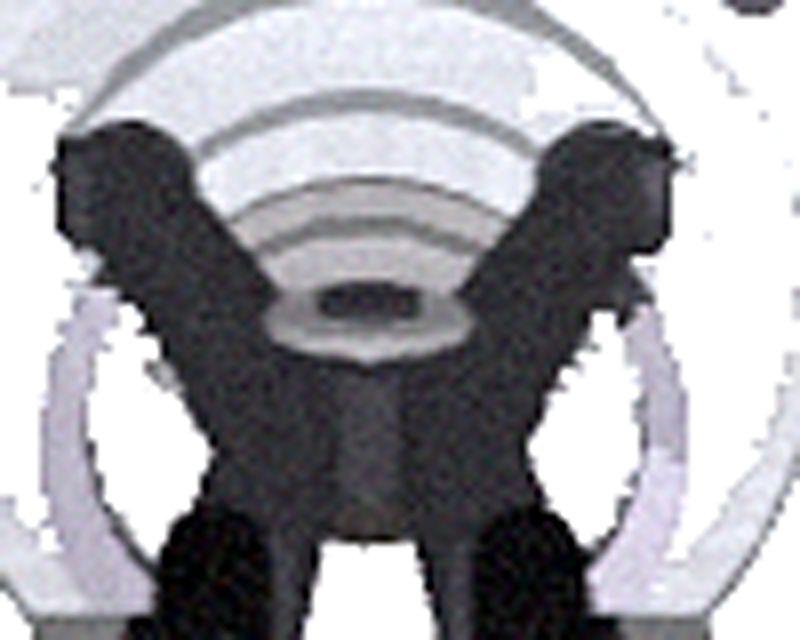

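```bash
python3 - <<'E'
from h import *
from plant import camera_info
print(list(range(204,224)))
for n in ("scene0","a8sr","b7sr","b8sr","b9sr"):
  im=cv2.cvtColor(cv2.imread(f"pics/{n}.png"),cv2.COLOR_BGR2GRAY)
  print(n,im[204:224,238:243].mean(1).astype(int))
s=camera_info("scene");t=np.linspace(-np.pi,np.pi,361);ax=np.array([518.5,-199.4])
def bot(c,r,z):
    return max(proj(s,[c[0]+r*np.cos(a),c[1]+r*np.sin(a),z])[1] for a in t)
for sh in (0,3): 
  c=ax+sh*np.array([.983,-.19])
  print(sh,[(z,round(bot(c,30,z),1)) for z in (106,102,99,96,92)], "r25 102",bot(ax,25,102),"98",bot(ax,25,98))
a=cv2.imread("pics/scene0.png");f=lambda im:cv2.resize(im[188:225,215:275],None,fx=12,fy=12,interpolation=cv2.INTER_NEAREST)
cv2.imwrite("pics/c0.png",f(np.clip(a*1.3,0,255).astype(np.uint8)));cv2.imwrite("pics/c9.png",f(np.clip(cv2.imread("pics/b9sr.png")*1.3,0,255).astype(np.uint8)))
E
```

```text
[204, 205, 206, 207, 208, 209, 210, 211, 212, 213, 214, 215, 216, 217, 218, 219, 220, 221, 222, 223]
scene0 [149 157 139 101  75  63  48  35  33  43  70  96 102  95  94 107 149 186
 193 156]
a8sr [127 139 126  99  76  66  49  37  34  46  72  96 102  98  96 110 151 190
 195 158]
b7sr [126 138 123  97  79  79  85  80  68  53  55  71  86  89  88  89 115 170
 191 159]
b8sr [127 139 122  96  80  79  84  78  59  54  56  49  61  80  88  90 110 163
 185 157]
b9sr [126 138 124  98  80  79  85  78  64  59  51  56  73  85  89  90 108 160
 186 156]
0 [(106, np.float64(210.6)), (102, np.float64(212.2)), (99, np.float64(213.3)), (96, np.float64(214.5)), (92, np.float64(216.0))] r25 102 211.04852104354822 98 212.59255136461027
3 [(106, np.float64(211.2)), (102, np.float64(212.8)), (99, np.float64(214.0)), (96, np.float64(215.1)), (92, np.float64(216.7))] r25 102 211.04852104354822 98 212.59255136461027
```

View pics/c9.png

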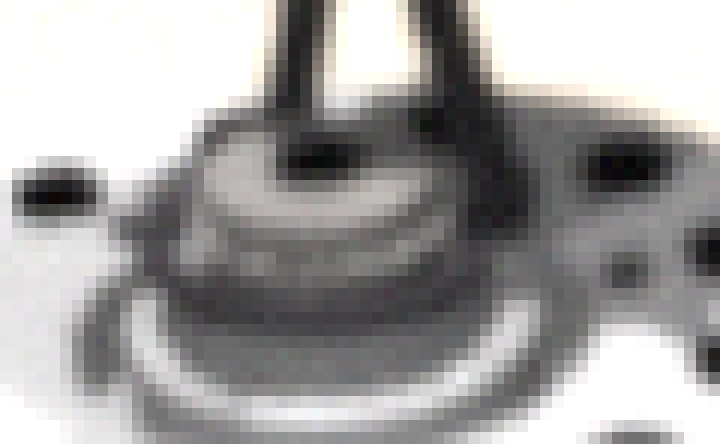

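servo_tool:
  deltas:
    - {"x": -0.002,"y": 0,"z": -0.003,"rx": 0,"ry": 0,"rz": 0,"jaw": -0.48}
    - {"x": -0.005,"y": 0,"z": -0.003,"rx": 0,"ry": 0,"rz": 0,"jaw": -0.49}
    - {"x": -0.005,"y": 0,"z": -0.003,"rx": 0,"ry": 0,"rz": 0,"jaw": -0.49}
    - {"x": -0.005,"y": 0,"z": -0.003,"rx": 0,"ry": 0,"rz": 0,"jaw": -0.49}

```text
clock: 13.3
ee_pos: [501.0, -195.1, 242.2]
tool_rot: [-0.304, -3.127, 0.0]
contact_force: [0.0, -1.1, 3.4]
finger_gap: 0.258
```

```bash
bash v.sh c1; python3 - <<'E'
from h import *
for n in ("b8sr","b9sr","c1sr"):
  im=cv2.cvtColor(cv2.imread(f"pics/{n}.png"),cv2.COLOR_BGR2GRAY)
  print(n,im[204:224,238:243].mean(1).astype(int))
E
```

```text
[ 500.98 -195.13  242.19] [-0.3  -3.13  0.  ] t 13.3 F [ 0.01 -1.14  3.41] M [-0.19  0.15  0.04] gap 21.940189882580473
crop 243 164
b8sr [127 139 122  96  80  79  84  78  59  54  56  49  61  80  88  90 110 163
 185 157]
b9sr [126 138 124  98  80  79  85  78  64  59  51  56  73  85  89  90 108 160
 186 156]
c1sr [126 137 123  98  80  80  85  79  63  57  48  51  70  85  89  90 110 164
 187 157]
```

View pics/c1y.png

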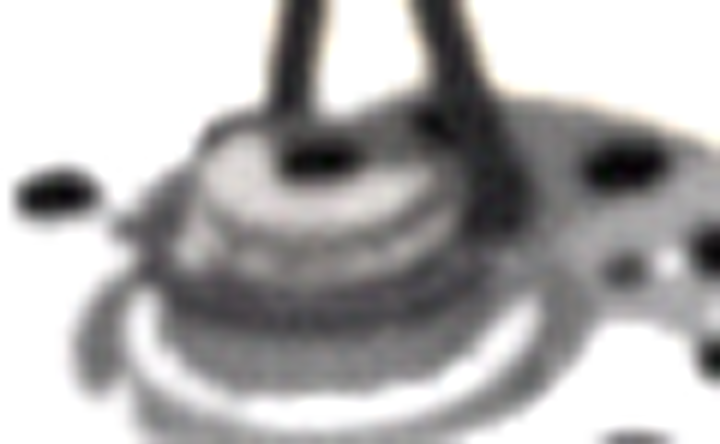

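View pics/c1z.png

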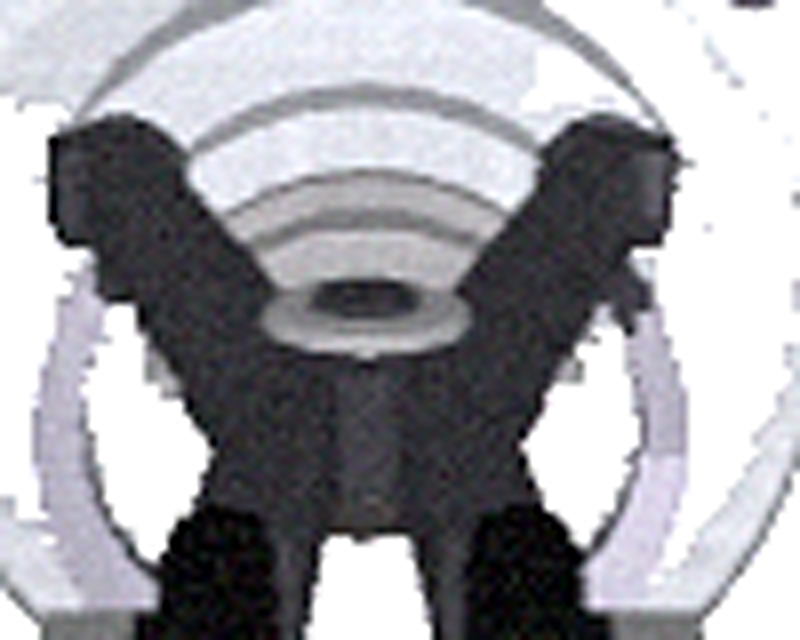

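```bash
python3 - <<'E'
from h import *
im=cv2.imread("pics/c1r.png");im=np.clip(im.astype(float)*1.3,0,255).astype(np.uint8);crop(im,240,200,410,330,4.5,"c1f.png")
import pickle
o,c=pickle.load(open("c1.pkl","rb"))
ax=np.array([518.5,-199.3]);e=np.array([.983,-.19])
for nm,r_,z in (("nose",22.5,111),("sh",25,102),("hub",30,92),("ringback out sh4 top96",34,96),("ringback top 100",34,100)):
  for s in (-1,1):
    print(nm,s,(proj(c,[*(ax+s*e*r_),z])-[240,200])*4.5)
E
```

```text
nose -1 [386.81 144.15]
nose 1 [387.88 391.08]
sh -1 [386.76 118.07]
sh 1 [387.92 384.62]
hub -1 [386.66  78.74]
hub 1 [388.   388.81]
ringback out sh4 top96 -1 [386.56  60.93]
ringback out sh4 top96 1 [388.09 416.81]
ringback top 100 -1 [386.55  65.15]
ringback top 100 1 [388.1  425.54]
```

View pics/c1f.png

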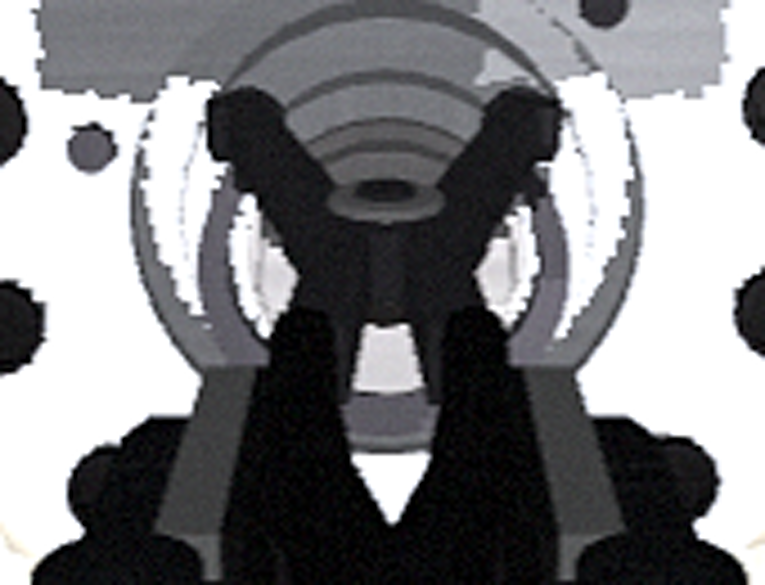

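```bash
python3 - <<'E'
from h import *
import pickle
rows=[]
for n in ("b4","b5","b7","b8","b9","c1"):
  o,c=pickle.load(open(n+".pkl","rb"))
  im=cv2.imread(f"pics/{n}r.png")
  p=proj(c,[518.5,-199.3,111]); 
  rows.append(cv2.resize(np.clip(im[270:310,305:350]*1.4,0,255).astype(np.uint8),None,fx=5.8,fy=10,interpolation=cv2.INTER_CUBIC))
  g=cv2.cvtColor(im,cv2.COLOR_BGR2GRAY)
  pr=g[278:306,323:329].mean(1).astype(int)
  e=np.array([.983,-.19]);ax=np.array([518.5,-199.3])
  print(n,o["ee_pos"],"nose back row %.1f"%proj(c,[*(ax+22.5*e),111])[1],list(zip(range(278,306),pr)))
cv2.imwrite("pics/bk.png",np.vstack([np.hstack(rows[:3]),np.hstack(rows[3:])])[:800,:800])
E
```

```text
b4 [ 495.39 -193.83  252.4 ] nose back row 288.6 [(278, np.int64(164)), (279, np.int64(165)), (280, np.int64(162)), (281, np.int64(162)), (282, np.int64(161)), (283, np.int64(160)), (284, np.int64(159)), (285, np.int64(160)), (286, np.int64(161)), (287, np.int64(163)), (288, np.int64(164)), (289, np.int64(83)), (290, np.int64(62)), (291, np.int64(66)), (292, np.int64(65)), (293, np.int64(64)), (294, np.int64(63)), (295, np.int64(65)), (296, np.int64(63)), (297, np.int64(76)), (298, np.int64(90)), (299, np.int64(82)), (300, np.int64(60)), (301, np.int64(52)), (302, np.int64(225)), (303, np.int64(216)), (304, np.int64(213)), (305, np.int64(213))]
b5 [ 498.98 -194.53  252.42] nose back row 284.5 [(278, np.int64(163)), (279, np.int64(162)), (280, np.int64(162)), (281, np.int64(162)), (282, np.int64(163)), (283, np.int64(166)), (284, np.int64(156)), (285, np.int64(168)), (286, np.int64(31)), (287, np.int64(11)), (288, np.int64(71)), (289, np.int64(66)), (290, np.int64(65)), (291, np.int64(64)), (292, np.int64(66)), (293, np.int64(64)), (294, np.int64(65)), (295, np.int64(65)), (296, np.in
[... 2117 characters left out ...]
5)), (304, np.int64(214)), (305, np.int64(215))]
c1 [ 500.98 -195.13  242.19] nose back row 286.9 [(278, np.int64(165)), (279, np.int64(163)), (280, np.int64(164)), (281, np.int64(164)), (282, np.int64(163)), (283, np.int64(162)), (284, np.int64(162)), (285, np.int64(166)), (286, np.int64(171)), (287, np.int64(93)), (288, np.int64(67)), (289, np.int64(71)), (290, np.int64(70)), (291, np.int64(69)), (292, np.int64(70)), (293, np.int64(70)), (294, np.int64(70)), (295, np.int64(69)), (296, np.int64(67)), (297, np.int64(90)), (298, np.int64(83)), (299, np.int64(59)), (300, np.int64(52)), (301, np.int64(228)), (302, np.int64(216)), (303, np.int64(214)), (304, np.int64(215)), (305, np.int64(215))]
```

View pics/bk.png

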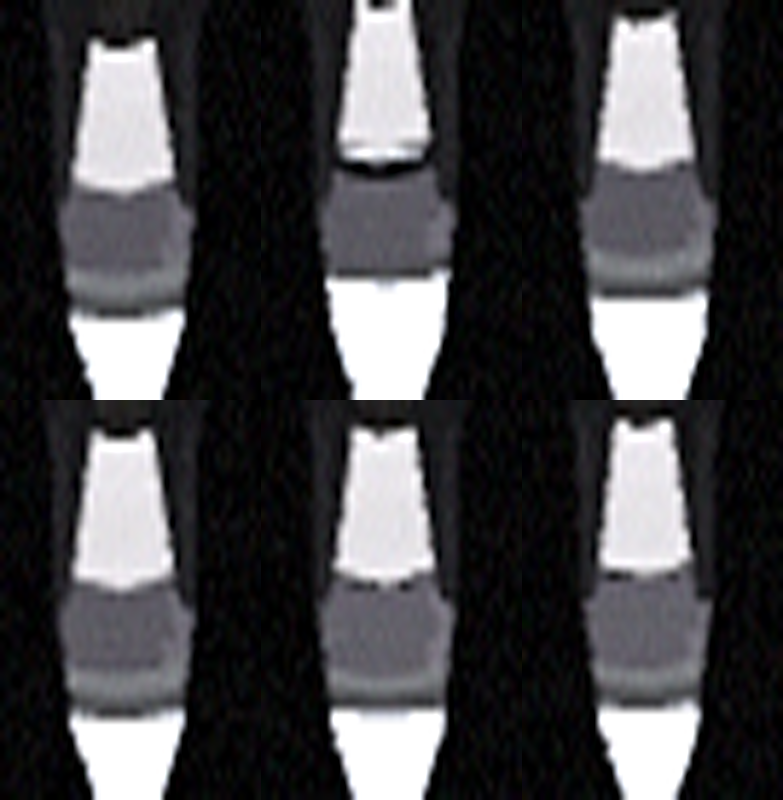

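servo_tool:
  deltas:
    - {"x": 0.002,"y": 0,"z": -0.003,"rx": 0,"ry": 0,"rz": 0,"jaw": -0.48}
    - {"x": 0.003,"y": 0,"z": -0.005,"rx": 0,"ry": 0,"rz": 0,"jaw": -0.48}
    - {"x": 0.003,"y": 0,"z": -0.005,"rx": 0,"ry": 0,"rz": 0,"jaw": -0.48}
    - {"x": 0.003,"y": 0,"z": -0.005,"rx": 0,"ry": 0,"rz": 0,"jaw": -0.48}

```text
clock: 13.8
ee_pos: [499.8, -194.2, 242.9]
tool_rot: [-0.304, -3.125, -0.001]
contact_force: [0.2, -0.2, -2.1]
finger_gap: 0.26
```

```bash
cat > bk.py <<'E'
import sys,pickle
from h import *
n=sys.argv[1]
o,c=pickle.load(open(n+".pkl","rb"))
im=cv2.imread(f"pics/{n}r.png");g=cv2.cvtColor(im,cv2.COLOR_BGR2GRAY)
print("wrist 280..",g[280:306,323:329].mean(1).astype(int))
s=cv2.cvtColor(cv2.imread(f"pics/{n}sr.png"),cv2.COLOR_BGR2GRAY);print("scene 204..",s[204:224,238:243].mean(1).astype(int))
im=np.clip(im.astype(float)*1.5,0,255).astype(np.uint8);crop(im,240,200,410,330,4.5,n+"f.png")
E
bash v.sh c2; python3 bk.py c2
```

```text
[ 499.75 -194.22  242.91] [-0.3  -3.13 -0.  ] t 13.8 F [ 0.23 -0.16 -2.14] M [0.01 0.09 0.01] gap 22.068219363197155
crop 242 166
wrist 280.. [164 163 163 162 160 162 163 167 160  70  65  65  64  67  65  66  61  83
  90  90  61  54 171 220 216 215]
scene 204.. [127 137 123  97  80  80  85  78  59  54  51  49  69  84  89  88 109 161
 185 157]
```

View pics/c2y.png

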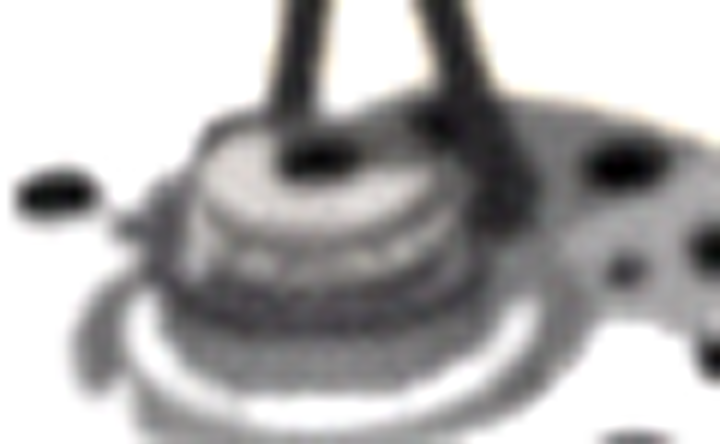

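servo_tool:
  deltas:
    - {"x": 0.003,"y": 0,"z": 0,"rx": 0,"ry": 0,"rz": 0,"jaw": -0.48}
    - {"x": 0.006,"y": 0,"z": 0,"rx": 0,"ry": 0,"rz": 0,"jaw": -0.48}
    - {"x": 0.01,"y": 0,"z": 0,"rx": 0,"ry": 0,"rz": 0,"jaw": -0.48}
    - {"x": 0.012,"y": 0,"z": 0,"rx": 0,"ry": 0,"rz": 0,"jaw": -0.48}
    - {"x": 0.012,"y": 0,"z": 0,"rx": 0,"ry": 0,"rz": 0,"jaw": -0.48}

```text
clock: 14.4
ee_pos: [496.5, -194.0, 243.7]
tool_rot: [0.304, 3.127, 0.0]
contact_force: [-0.0, 0.2, -2.3]
finger_gap: 0.262
```

```bash
bash v.sh c3; python3 bk.py c3
```

```text
[ 496.5  -194.04  243.74] [0.3  3.13 0.  ] t 14.4 F [-0.02  0.18 -2.33] M [ 0.04  0.02 -0.01] gap 22.267130867034222
crop 242 170
wrist 280.. [164 162 166 161 161 161 161 159 160 161 164 164  79  63  64  66  62  81
  89  89  89  89  76  59  66 226]
scene 204.. [127 139 125  98  80  79  85  80  67  55  49  66  85  88  91  97 133 179
 193 159]
```

View pics/c3f.png

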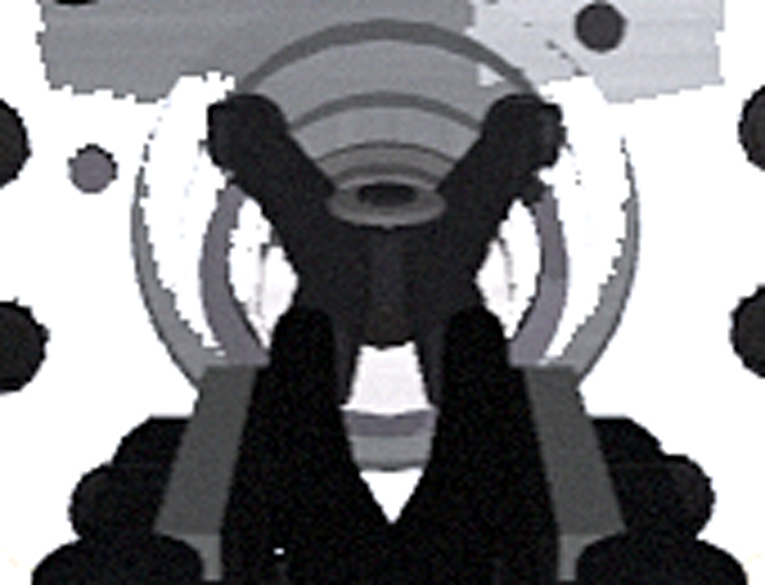

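View pics/c3y.png

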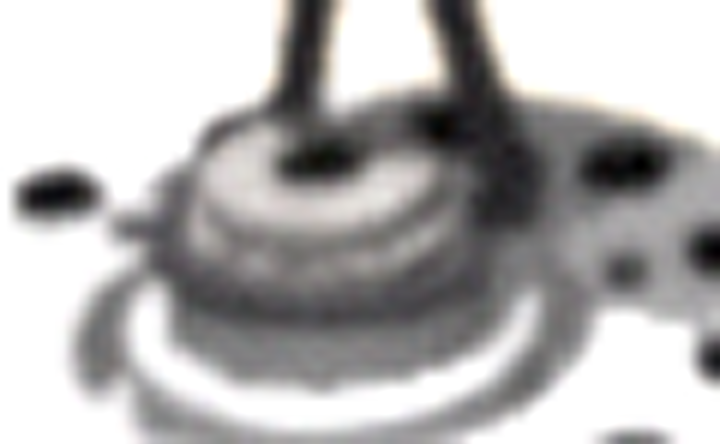

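servo_tool:
  deltas:
    - {"x": 0.003,"y": 0,"z": 0.001,"rx": 0,"ry": 0,"rz": 0,"jaw": -0.42}
    - {"x": 0.004,"y": 0,"z": 0.002,"rx": 0,"ry": 0,"rz": 0,"jaw": -0.35}
    - {"x": 0.005,"y": 0,"z": 0.003,"rx": 0,"ry": 0,"rz": 0,"jaw": -0.28}
    - {"x": 0.006,"y": 0,"z": 0.004,"rx": 0,"ry": 0,"rz": 0,"jaw": -0.2}
    - {"x": 0.006,"y": 0,"z": 0.004,"rx": 0,"ry": 0,"rz": 0,"jaw": -0.2}
    - {"x": 0.006,"y": 0,"z": 0.004,"rx": 0,"ry": 0,"rz": 0,"jaw": -0.2}

```text
clock: 15.1
ee_pos: [494.9, -193.7, 242.6]
tool_rot: [0.304, 3.127, 0.0]
contact_force: [0.6, -0.2, -2.2]
finger_gap: 0.401
```

```bash
bash v.sh c4; python3 bk.py c4
```

```text
[ 494.95 -193.68  242.59] [0.3  3.13 0.  ] t 15.1 F [ 0.58 -0.2  -2.25] M [ 0.06 -0.03 -0.04] gap 34.04774338028219
crop 242 172
wrist 280.. [175 164 161 160 161 158 157 157 157 157 157 158 159 164 122  58  61  64
  59  75  87  87  87  87  78  60]
scene 204.. [126 139 125  98  80  80  84  77  58  54  50  48  68  85  89  90 113 170
 191 159]
```

View pics/c4f.png

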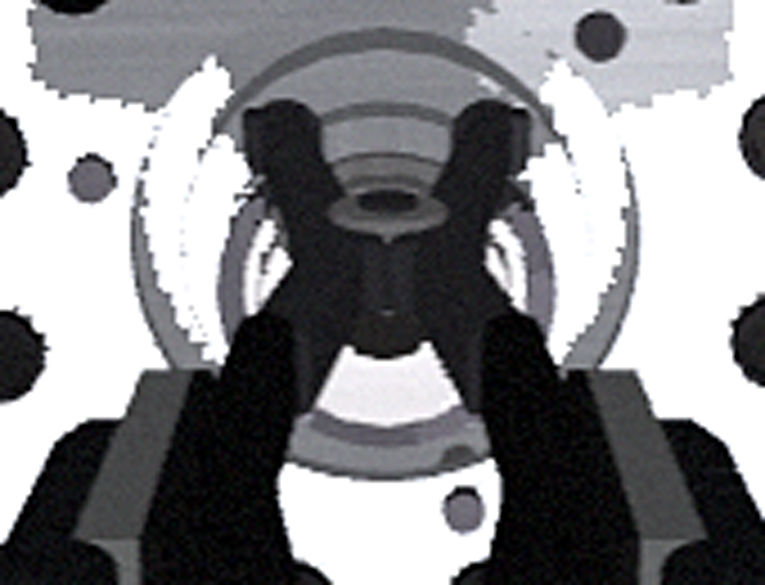

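View pics/c4y.png

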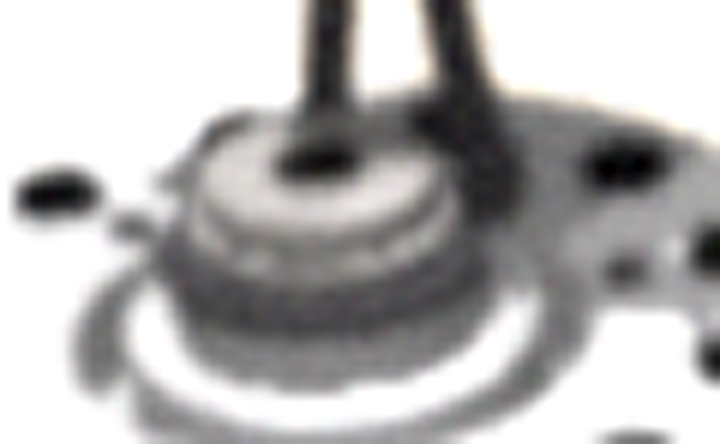

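servo_tool:
  deltas:
    - {"x": 0.001,"y": 0,"z": 0.001,"rx": 0,"ry": 0,"rz": 0,"jaw": -0.12}
    - {"x": 0.002,"y": 0,"z": 0.002,"rx": 0,"ry": 0,"rz": 0,"jaw": -0.04}
    - {"x": 0.003,"y": 0,"z": 0.003,"rx": 0,"ry": 0,"rz": 0,"jaw": 0.04}
    - {"x": 0.003,"y": 0,"z": 0.004,"rx": 0,"ry": 0,"rz": 0,"jaw": 0.11}
    - {"x": 0.003,"y": 0,"z": 0.004,"rx": 0,"ry": 0,"rz": 0,"jaw": 0.17}
    - {"x": 0.003,"y": 0,"z": 0.004,"rx": 0,"ry": 0,"rz": 0,"jaw": 0.17}
    - {"x": 0.003,"y": 0,"z": 0.004,"rx": 0,"ry": 0,"rz": 0,"jaw": 0.17}

```text
clock: 15.9
ee_pos: [494.0, -193.5, 241.3]
tool_rot: [0.304, 3.127, -0.0]
contact_force: [-0.1, 0.4, -1.9]
finger_gap: 0.586
```

```bash
bash v.sh c5; python3 bk.py c5
```

```text
[ 494.01 -193.53  241.34] [ 0.3   3.13 -0.  ] t 15.9 F [-0.08  0.39 -1.89] M [-0.01  0.01  0.01] gap 49.79201134587253
crop 242 174
wrist 280.. [ 14  75 169 162 158 159 160 157 157 155 155 154 155 156 157 161  93  58
  56 124  86  84  86  88  86  87]
scene 204.. [127 138 125  99  81  79  86  78  59  55  49  56  73  88  91 105 149 190
 195 160]
```

View pics/c5f.png

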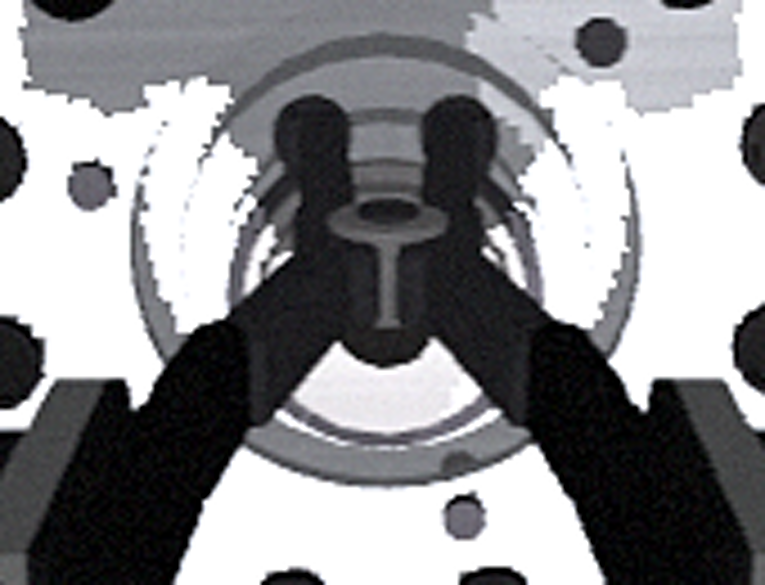

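View pics/c5y.png

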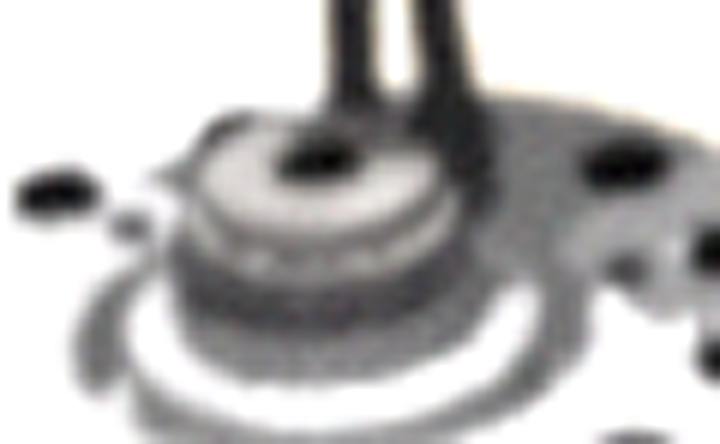

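servo_tool:
  deltas:
    - {"x": 0,"y": 0,"z": -0.004,"rx": 0,"ry": 0,"rz": 0,"jaw": 0.17}
    - {"x": 0,"y": 0,"z": -0.01,"rx": 0,"ry": 0,"rz": 0,"jaw": 0.17}
    - {"x": 0,"y": 0,"z": -0.016,"rx": 0,"ry": 0,"rz": 0,"jaw": 0.17}
    - {"x": 0,"y": 0,"z": -0.016,"rx": 0,"ry": 0,"rz": 0,"jaw": 0.17}

```text
clock: 16.4
ee_pos: [494.2, -193.7, 246.6]
tool_rot: [0.304, 3.126, -0.0]
contact_force: [-0.3, -0.8, -1.9]
finger_gap: 0.582
```

```bash
bash v.sh c6; python3 bk.py c6
```

```text
[ 494.21 -193.67  246.56] [ 0.3   3.13 -0.  ] t 16.4 F [-0.34 -0.75 -1.87] M [ 0.02 -0.02 -0.04] gap 49.501564162432615
crop 242 172
wrist 280.. [163 159 159 159 157 156 155 156 155 156 156 158 159  83  57  57 138  86
  85  85  84  86  86  69  56  96]
scene 204.. [127 139 127 100  80  78  83  79  59  53  50  54  76  87  91 105 150 187
 195 158]
```

View pics/c6f.png

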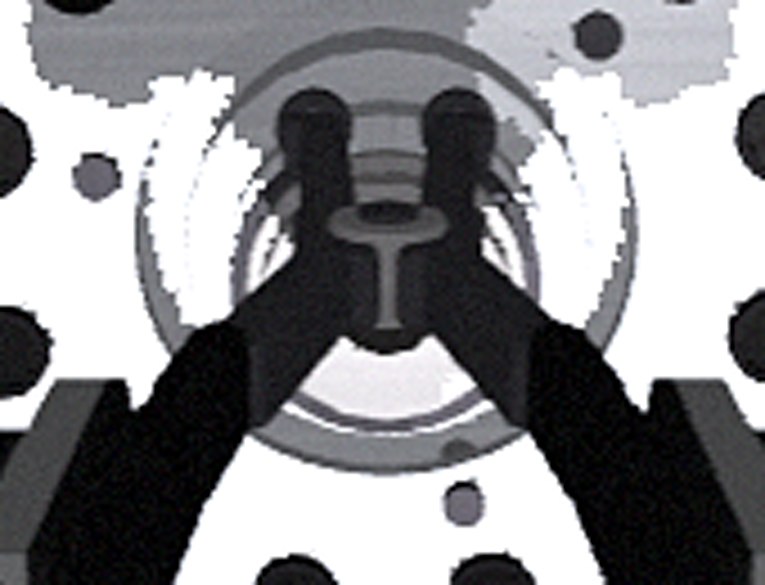

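View pics/c6y.png

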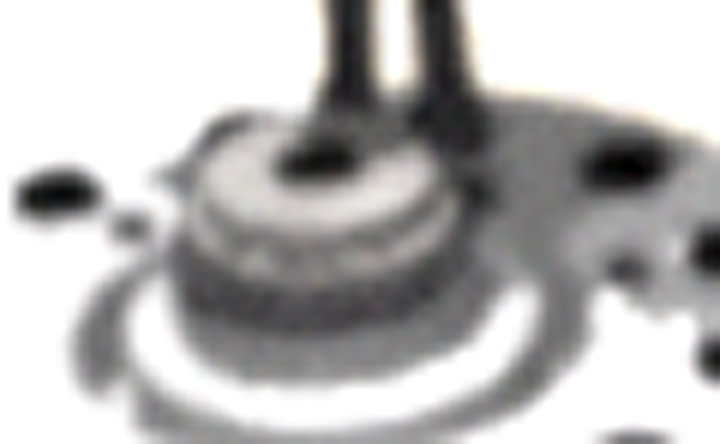

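servo_tool:
  deltas:
    - {"x": 0,"y": 0,"z": -0.02,"rx": 0,"ry": 0,"rz": 0,"jaw": 0.17}
    - {"x": 0,"y": 0,"z": -0.06,"rx": 0,"ry": 0,"rz": 0,"jaw": 0.17}
    - {"x": 0,"y": 0,"z": -0.1,"rx": 0,"ry": 0,"rz": 0,"jaw": 0.17}
    - {"x": 0,"y": 0.01,"z": -0.13,"rx": 0,"ry": 0,"rz": 0,"jaw": 0.17}
    - {"x": 0,"y": 0.1,"z": -0.13,"rx": 0,"ry": 0,"rz": 0,"jaw": 0.17}
    - {"x": 0,"y": 0.2,"z": -0.13,"rx": 0,"ry": 0,"rz": 0,"jaw": 0.17}
    - {"x": 0,"y": 0.23,"z": -0.13,"rx": 0,"ry": 0,"rz": 0,"jaw": 0.17}
    - {"x": 0,"y": 0.23,"z": -0.13,"rx": 0,"ry": 0,"rz": 0,"jaw": 0.17}

```text
clock: 17.3
ee_pos: [508.0, -123.5, 285.6]
tool_rot: [0.297, 3.127, 0.001]
contact_force: [0.5, -1.1, -1.9]
finger_gap: 0.586
```

```bash
python3 look.py c7; python3 - <<'E'
from h import *
import pickle
o,c=pickle.load(open("c7.pkl","rb"))
im=cv2.imread("pics/c7r.png");p=proj(c,[505,-198,100]).astype(int);print(p)
u0,v0=p[0]-50,p[1]-40;print(u0,v0);crop(im,u0,v0,u0+110,v0+90,7,"c7z.png")
E
```

```text
[ 508.04 -123.45  285.64] [0.3  3.13 0.  ] t 17.3 F [ 0.46 -1.07 -1.88] M [-0.05  0.03  0.04] gap 49.77455559310088
crop 163 160
[247 234]
197 194
```

View pics/c7z.png

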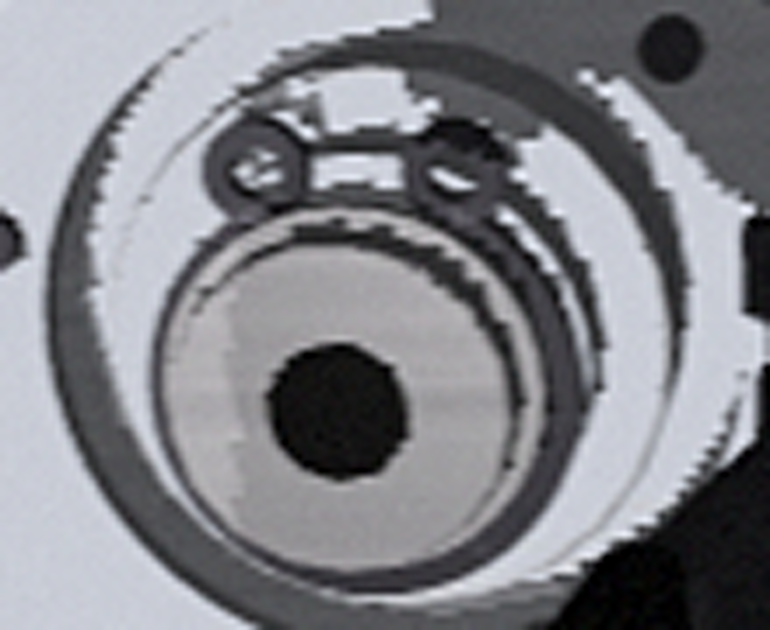

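View pics/c7s.png

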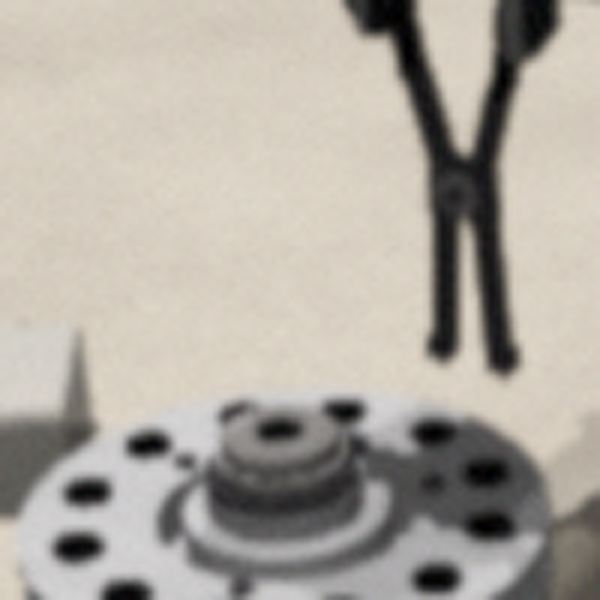

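```bash
python3 - <<'E'
from h import *
import pickle
from plant import r
o,c=pickle.load(open("c7.pkl","rb"))
f=lambda u,v:(197+u/7,194+v/7)
L=onz(c,*f(455,178),96);Rr=onz(c,*f(257,167),96);m=(L+Rr)/2;d=L-Rr;d/=np.linalg.norm(d)
print(L,Rr,m,np.linalg.norm(L-Rr),"ring c",m+28*np.array([d[1],-d[0],0]))
print("shoulder c",onz(c,*f((163+547)/2,(207+572)/2),103.5), "nose hole",onz(c,*f(338,411),111))
o=r.get_obs();print(o["ee_pos"]);go(o,[533.7,179.2,283],76)
E
```

```text
[ 494.49 -181.9    96.  ] [ 488.08 -207.31   96.  ] [ 491.29 -194.61   96.  ] 26.202710979245882 ring c [ 518.44 -201.45   96.  ]
shoulder c [ 518.54 -200.03  103.5 ] nose hole [ 519.08 -200.75  111.  ]
[ 507.06 -127.15  285.53]
xyz 0.1107 1.0190 0.0068  r -0.0010 0.0004 0.0315 mm [ 33.2  305.71   2.04] deg [-0.09  0.03  2.83] yawnow 78.83 tilt z [ 0. -0. -1.]
```

servo_tool:
  deltas:
    - {"x": 0.01,"y": 0.06,"z": 0,"rx": 0,"ry": 0,"rz": 0.01,"jaw": 0.17}
    - {"x": 0.03,"y": 0.18,"z": 0,"rx": 0,"ry": 0,"rz": 0.02,"jaw": 0.17}
    - {"x": 0.04,"y": 0.33,"z": 0,"rx": 0,"ry": 0,"rz": 0.031,"jaw": 0.17}
    - {"x": 0.06,"y": 0.49,"z": 0,"rx": 0,"ry": 0,"rz": 0.031,"jaw": 0.17}
    - {"x": 0.08,"y": 0.65,"z": 0,"rx": 0,"ry": 0,"rz": 0.031,"jaw": 0.17}
    - {"x": 0.09,"y": 0.81,"z": 0,"rx": 0,"ry": 0,"rz": 0.031,"jaw": 0.17}
    - {"x": 0.105,"y": 0.93,"z": 0,"rx": 0,"ry": 0,"rz": 0.031,"jaw": 0.17}
    - {"x": 0.11,"y": 1.0,"z": 0,"rx": 0,"ry": 0,"rz": 0.031,"jaw": 0.17}
    - {"x": 0.11,"y": 1.0,"z": 0,"rx": 0,"ry": 0,"rz": 0.031,"jaw": 0.17}
    - {"x": 0.11,"y": 1.0,"z": 0,"rx": 0,"ry": 0,"rz": 0.031,"jaw": 0.17}

```text
clock: 18.4
ee_pos: [533.4, 172.7, 285.0]
tool_rot: [0.384, 3.118, -0.004]
contact_force: [0.7, -1.3, -1.4]
finger_gap: 0.585
```

```bash
python3 - <<'E'
from h import *
from plant import r
o=r.get_obs();print(o["ee_pos"],o["clock"]);go(o,[533.7,179.2,283],76)
E
```

```text
[533.35 172.68 284.98] 18.4
xyz 0.0041 0.0214 0.0066  r -0.0015 0.0005 -0.0003 mm [1.24 6.41 1.97] deg [-0.13  0.05 -0.03] yawnow 75.97 tilt z [ 0. -0. -1.]
```

servo_tool:
  deltas:
    - {"x": 0.004,"y": 0.021,"z": 0.0,"rx": 0,"ry": 0,"rz": 0,"jaw": 0.17}
    - {"x": 0.004,"y": 0.021,"z": 0.06,"rx": 0,"ry": 0,"rz": 0,"jaw": 0.17}
    - {"x": 0.004,"y": 0.021,"z": 0.12,"rx": 0,"ry": 0,"rz": 0,"jaw": 0.17}
    - {"x": 0.004,"y": 0.021,"z": 0.15,"rx": 0,"ry": 0,"rz": 0,"jaw": 0.17}
    - {"x": 0.004,"y": 0.021,"z": 0.15,"rx": 0,"ry": 0,"rz": 0,"jaw": 0.17}
    - {"x": 0.004,"y": 0.021,"z": 0.15,"rx": 0,"ry": 0,"rz": 0,"jaw": 0.17}

```text
clock: 19.0
ee_pos: [533.6, 180.7, 240.7]
tool_rot: [0.382, 3.117, 0.0]
contact_force: [0.5, 0.1, -1.3]
finger_gap: 0.589
```

```bash
cat > ls.py <<'E'
from h import *
from plant import r,snapshot,camera_info
import pickle,sys
n=sys.argv[1]
o=r.get_obs();print(o["ee_pos"],"t",o["clock"],"F",o["contact_force"],"M",o["moment"],"gap",o["finger_gap"]*85)
c=camera_info("wrist");pickle.dump((o,c),open(n+".pkl","wb"))
im=snapshot("wrist");cv2.imwrite(f"pics/{n}r.png",im)
crop(np.clip(im.astype(float)*2.5,0,255).astype(np.uint8),240,160,410,300,4.5,n+"w.png")
s=snapshot("scene");cv2.imwrite(f"pics/{n}sr.png",s);crop(np.clip(s*1.3,0,255).astype(np.uint8),355,130,455,290,5,n+"s.png")
E
python3 ls.py d1
```

```text
[533.56 180.68 240.75] t 19.0 F [ 0.47  0.06 -1.32] M [-0.1  -0.08 -0.04] gap 50.1067681388475
```

View pics/d1w.png

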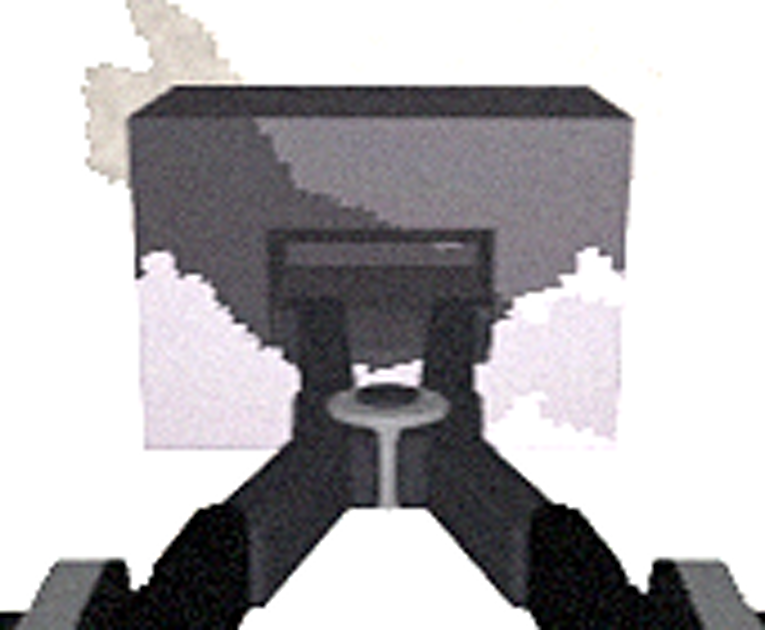

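View pics/d1s.png

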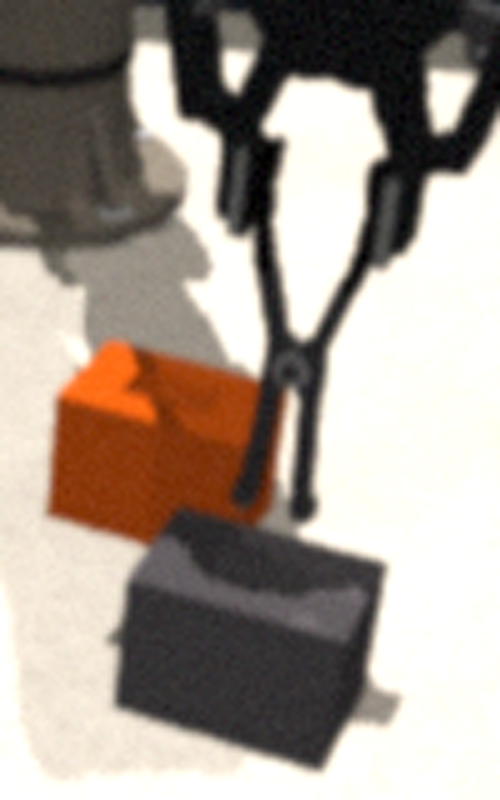

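```bash
python3 - <<'E'
from h import *
import pickle
o,c=pickle.load(open("d1.pkl","rb"))
f=lambda u,v:(240+u/4.5,160+v/4.5)
for z in (100,105):
  m=(onz(c,*f(324,300),z)+onz(c,*f(455,300),z))/2;print("nose front",z,m,np.linalg.norm(onz(c,*f(324,300),z)-onz(c,*f(455,300),z)))
P=np.array([onz(c,*f(*q),70) for q in ((130,118),(633,120),(613,447),(147,447))]);print(P,P.mean(0),np.linalg.norm(P[1]-P[0]),np.linalg.norm(P[2]-P[1]))
S=(onz(c,*f(268,232),70)+onz(c,*f(495,230),70))/2;print("slot far edge",S,"c",S+12*np.array([.97,-.24,0]))
E
```

```text
nose front 100 [527.3  181.99 100.  ] 22.963031761915207
nose front 105 [526.19 182.25 105.  ] 22.529331701378542
[[487.82 141.33  70.  ]
 [511.26 233.54  70.  ]
 [574.08 216.52  70.  ]
 [551.43 125.98  70.  ]] [531.15 179.34  70.  ] 95.15249448668489 65.08720289840012
slot far edge [520.34 182.2   70.  ] c [531.98 179.32  70.  ]
```

servo_tool:
  deltas:
    - {"x": 0.001,"y": -0.005,"z": 0.02,"rx": 0,"ry": 0,"rz": 0,"jaw": 0.17}
    - {"x": 0.001,"y": -0.005,"z": 0.05,"rx": 0,"ry": 0,"rz": 0,"jaw": 0.17}
    - {"x": 0.001,"y": -0.005,"z": 0.08,"rx": 0,"ry": 0,"rz": 0,"jaw": 0.17}
    - {"x": 0.001,"y": -0.005,"z": 0.11,"rx": 0,"ry": 0,"rz": 0,"jaw": 0.17}
    - {"x": 0.001,"y": -0.005,"z": 0.13,"rx": 0,"ry": 0,"rz": 0,"jaw": 0.17}
    - {"x": 0.001,"y": -0.005,"z": 0.13,"rx": 0,"ry": 0,"rz": 0,"jaw": 0.17}

```text
clock: 19.7
ee_pos: [531.6, 179.6, 199.6]
tool_rot: [-0.38, -3.116, 0.002]
contact_force: [0.5, 0.3, -1.8]
finger_gap: 0.586
```

```bash
python3 ls.py d2
```

```text
[531.61 179.65 199.55] t 19.7 F [ 0.55  0.35 -1.79] M [-0.02 -0.02 -0.04] gap 49.820956282747844
```

View pics/d2w.png

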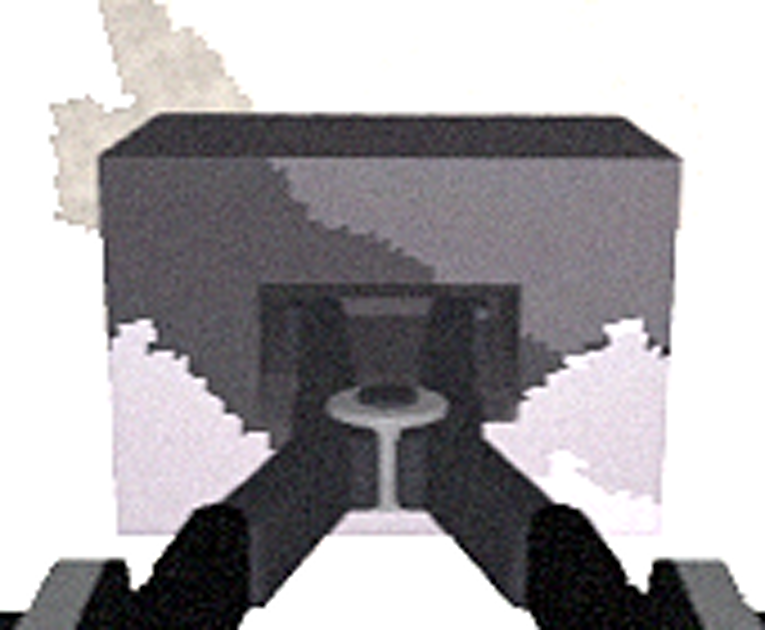

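servo_tool:
  deltas:
    - {"x": -0.001,"y": 0,"z": 0.03,"rx": 0,"ry": 0,"rz": 0,"jaw": 0.17}
    - {"x": -0.001,"y": 0,"z": 0.06,"rx": 0,"ry": 0,"rz": 0,"jaw": 0.17}
    - {"x": -0.001,"y": 0,"z": 0.09,"rx": 0,"ry": 0,"rz": 0,"jaw": 0.17}
    - {"x": -0.001,"y": 0,"z": 0.115,"rx": 0,"ry": 0,"rz": 0,"jaw": 0.17}
    - {"x": -0.001,"y": 0,"z": 0.125,"rx": 0,"ry": 0,"rz": 0,"jaw": 0.17}
    - {"x": -0.001,"y": 0,"z": 0.125,"rx": 0,"ry": 0,"rz": 0,"jaw": 0.17}

```text
clock: 20.4
ee_pos: [532.3, 179.7, 162.8]
tool_rot: [-0.38, -3.117, 0.001]
contact_force: [0.0, 0.5, -2.2]
finger_gap: 0.587
```

servo_tool:
  deltas:
    - {"x": 0,"y": 0,"z": 0.008,"rx": 0,"ry": 0,"rz": 0,"jaw": 0.17}
    - {"x": 0,"y": 0,"z": 0.016,"rx": 0,"ry": 0,"rz": 0,"jaw": 0.17}
    - {"x": 0,"y": 0,"z": 0.016,"rx": 0,"ry": 0,"rz": 0,"jaw": 0.17}

```text
clock: 20.7
ee_pos: [532.6, 179.9, 158.7]
tool_rot: [-0.38, -3.118, 0.0]
contact_force: [-0.3, 0.7, -1.7]
finger_gap: 0.585
```

servo_tool:
  deltas:
    - {"x": 0,"y": 0,"z": 0.005,"rx": 0,"ry": 0,"rz": 0,"jaw": 0.17}
    - {"x": 0,"y": 0,"z": 0.008,"rx": 0,"ry": 0,"rz": 0,"jaw": 0.17}
    - {"x": 0,"y": 0,"z": 0.008,"rx": 0,"ry": 0,"rz": 0,"jaw": 0.17}

```text
clock: 21.0
ee_pos: [533.0, 179.9, 156.8]
tool_rot: [0.38, 3.118, 0.001]
contact_force: [-0.2, -0.7, -0.0]
finger_gap: 0.59
```

servo_tool:
  deltas:
    - {"x": 0,"y": 0,"z": 0.003,"rx": 0,"ry": 0,"rz": 0,"jaw": 0.17}
    - {"x": 0,"y": 0,"z": 0.003,"rx": 0,"ry": 0,"rz": 0,"jaw": 0.17}

```text
clock: 21.2
ee_pos: [533.5, 179.9, 156.5]
tool_rot: [0.38, 3.116, 0.001]
contact_force: [-0.6, -1.1, 2.9]
finger_gap: 0.587
```

```bash
python3 ls.py d3
```

```text
[533.5  179.86 156.52] t 21.2 F [-0.62 -1.08  2.87] M [-0.09  0.06 -0.  ] gap 49.92874680273953
```

View pics/d3w.png

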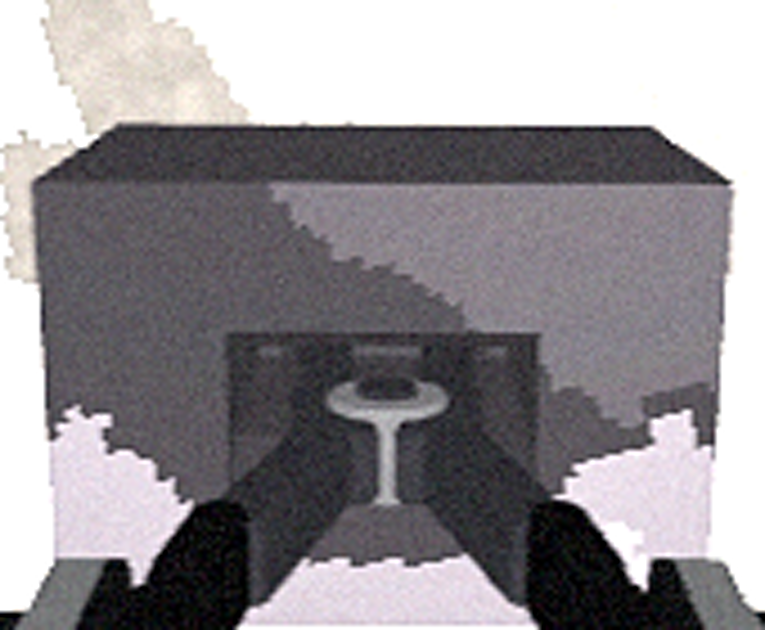

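View pics/d3s.png

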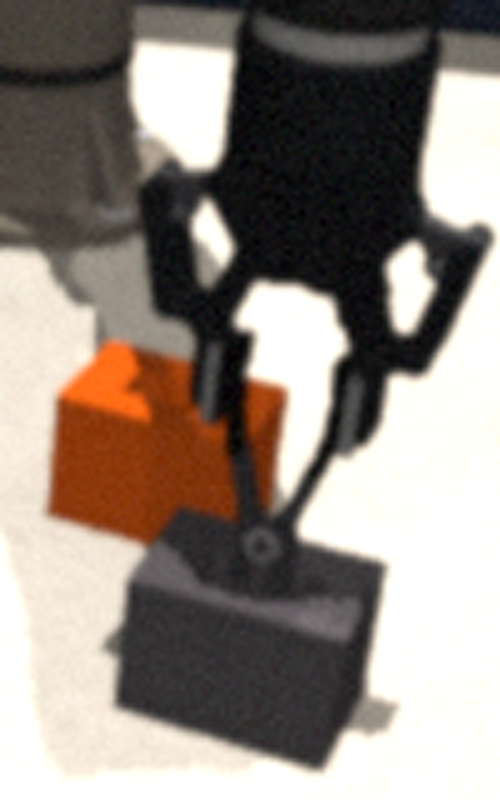

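servo_tool:
  deltas:
    - {"x": 0,"y": 0,"z": 0,"rx": 0,"ry": 0,"rz": 0,"jaw": 0.3}
    - {"x": 0,"y": 0,"z": 0,"rx": 0,"ry": 0,"rz": 0,"jaw": 0.45}
    - {"x": 0,"y": 0,"z": 0,"rx": 0,"ry": 0,"rz": 0,"jaw": 0.7}
    - {"x": 0,"y": 0,"z": 0,"rx": 0,"ry": 0,"rz": 0,"jaw": 1}
    - {"x": 0,"y": 0,"z": 0,"rx": 0,"ry": 0,"rz": 0,"jaw": 1}
    - {"x": 0,"y": 0,"z": 0,"rx": 0,"ry": 0,"rz": 0,"jaw": 1}
    - {"x": 0,"y": 0,"z": -0.03,"rx": 0,"ry": 0,"rz": 0,"jaw": 1}
    - {"x": 0,"y": 0,"z": -0.1,"rx": 0,"ry": 0,"rz": 0,"jaw": 1}
    - {"x": 0,"y": 0,"z": -0.22,"rx": 0,"ry": 0,"rz": 0,"jaw": 1}
    - {"x": 0,"y": 0,"z": -0.35,"rx": 0,"ry": 0,"rz": 0,"jaw": 1}
    - {"x": 0,"y": 0,"z": -0.4,"rx": 0,"ry": 0,"rz": 0,"jaw": 1}
    - {"x": 0,"y": 0,"z": -0.4,"rx": 0,"ry": 0,"rz": 0,"jaw": 1}
    - {"x": 0,"y": 0,"z": -0.4,"rx": 0,"ry": 0,"rz": 0,"jaw": 1}

```text
clock: 22.6
ee_pos: [532.5, 179.8, 275.4]
tool_rot: [-0.38, -3.118, -0.0]
contact_force: [0.4, 0.8, -1.4]
finger_gap: 0.999
```

```bash
python3 ls.py d4; python3 - <<'E'
from h import *
from plant import snapshot
t=snapshot("top");cv2.imwrite("pics/d4t.png",np.clip(t*1.5,0,255).astype(np.uint8))
s=cv2.imread("pics/d4sr.png");cv2.imwrite("pics/d4full.png",s)
a=cv2.resize(s[180:290,195:455],None,fx=3,fy=3,interpolation=cv2.INTER_CUBIC);cv2.imwrite("pics/d4z.png",a)
E
```

```text
[532.47 179.77 275.38] t 22.6 F [ 0.38  0.78 -1.42] M [ 0.01  0.01 -0.  ] gap 84.91922152886521
```

View pics/d4w.png

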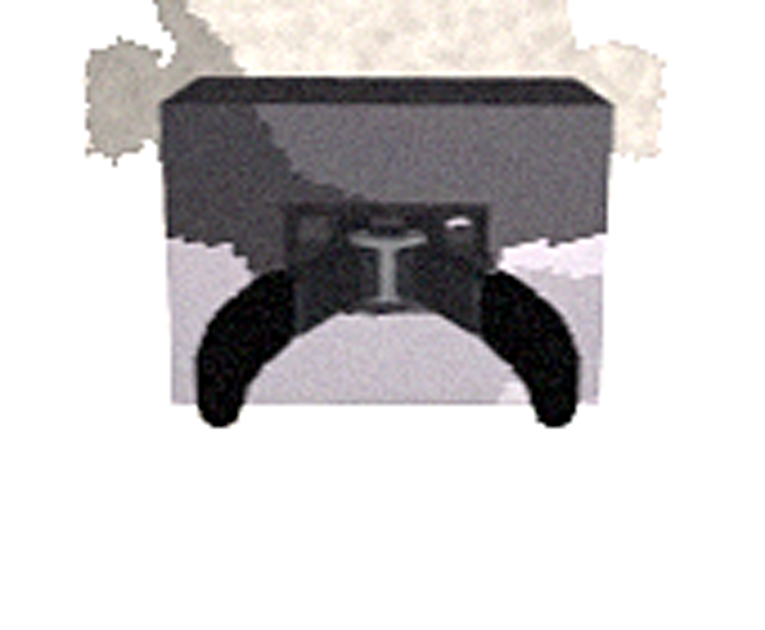

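View pics/d4z.png

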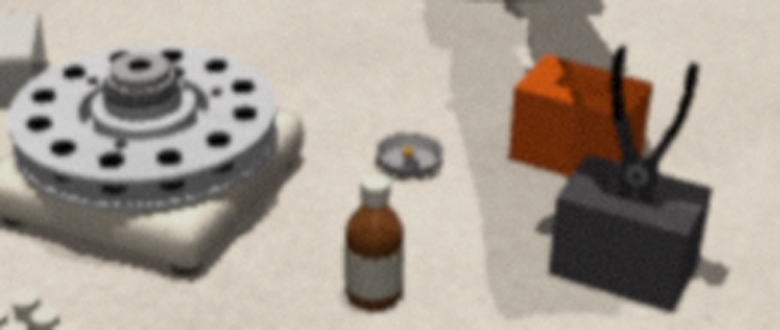

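View pics/d4t.png

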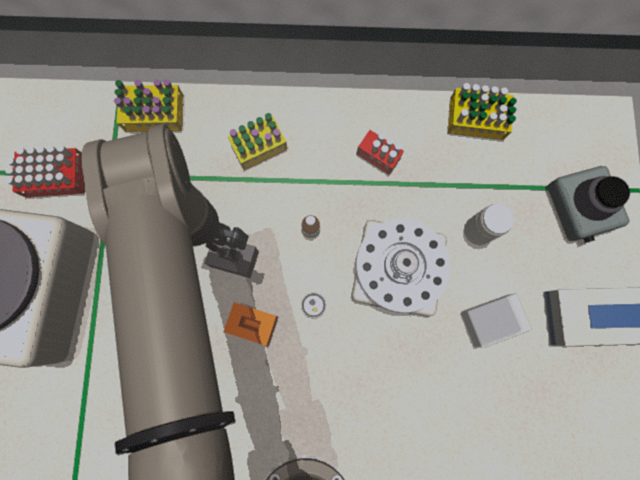

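```bash
python3 - <<'E'
from plant import job
print(job.hand_in())
E
```

```text
the job is handed in; nothing more can be done
None
```

The ring is closed in the groove on the rotor's hub, the pliers are back in the grey block's slot, and the job is handed in at about 23 s on the robot's clock (limit 67 s).

**What I did:** I took the pliers from the grey block and put their pins into the ring's eyes. I squeezed the handles to about 22–23 mm, which spreads each arm about 0.2 rad. I moved the ring about 4 mm towards its back, past the shoulder and down to the hub. Then I slid it back under the shoulder, let it close, lifted the pins out and returned the pliers.

**Last checks:**
- **Ring:** the eyes are 26.2 mm apart (26 mm at rest), and the ring's centre is within about 1.5 mm of the spindle's axis. The shoulder is visible above the ring in the wrist and scene views.
- **Pliers:** they stand tips down in the slot with the handles at rest, as they did at the start. The open gripper is clear above them.
- **Forces:** the highest reading while the pins or ring were in contact was about 6 N above the free-hanging level, below the 10 N limit on the lugs. Closing on the handles at pick-up read about 8 N.
- **Surroundings:** the last top view shows nothing else moved.

**Disagreements:**
- When the ring first touched the hub, about 5 N on the lugs tipped its back up by about 2 mm. I eased off and it looked flat again before I let it close.
- The scene camera put the ring's back up to about 3 mm higher than the wrist camera did. I think this came from shadow and calibration, and I trusted the wrist view. I did not take a separate measurement of the back's final height.

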